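# Rotate the stock in a crowded spill tray

### The job

Rotate the stock: first clear the red-capped and the blue-capped bottle out of the grey spill tray onto the black mat, then move the old black-capped amber jar from behind them to the middle of the orange tray, and put the new green-capped jar on the green spot where the old one stood. Only then put both bottles back, each on the spot of its own cap's colour; centre everything well on its spot. Keep everything upright, set it down without dropping it, and leave the white-capped jar alone.

Things in the scene. Friction and masses are not known exactly. Their poses are not given: they have to be found in the camera images.
- bottle_red_mid (a point): White bottle with a red cap: straight body dia 46 mm up to 80 mm above its foot, shoulder, then cap dia 30 mm; 110 mm tall, 0.15 kg. Point: on its axis half-way up, 55 mm above its foot. Starts on the spot of its colour, leaving no room for a gripper at the jar between and behind them. Grip the body 70 mm above the foot, fingers along the tray's depth (as the other bottle's axis is only 96 mm away to the side).
- bottle_blue_mid (a point): Pale blue bottle with a blue cap: straight body dia 46 mm up to 80 mm above its foot, shoulder, then cap dia 30 mm; 110 mm tall, 0.15 kg. Point: on its axis half-way up, 55 mm above its foot. Starts on the spot of its colour, leaving no room for a gripper at the jar between and behind them. Grip the body 70 mm above the foot, fingers along the tray's depth (as the other bottle's axis is only 96 mm away to the side).
- jar_old_mid (a point): Old amber jar with a BLACK cap: dia 44 mm, 50 mm tall with the cap (cap dia 43 mm), about 0.12 kg. The point is on its axis half-way up, 25 mm above its foot; z up. Starts on the green spot, behind the two bottles; its axis is 57 mm from each of theirs.
- jar_new_mid (a point): New amber jar with a GREEN cap: dia 44 mm, 50 mm tall with the cap (cap dia 43 mm), about 0.12 kg. The point is on its axis half-way up, 25 mm above its foot; z up. Stands directly on the table, anywhere among the four side places (left or right of the spill tray, nearer or farther). 
- jar_white_mid (a point): Amber jar with a WHITE cap, not part of the job, not to be moved: dia 44 mm, 50 mm tall with the cap (cap dia 43 mm), about 0.12 kg. The point is on its axis half-way up, 25 mm above its foot; z up. Stands directly on the table, anywhere among the four side places (left or right of the spill tray, nearer or farther). 
- spot_red: Red disc, dia 56 mm, flat on the 5 mm thick floor of the grey spill tray (152 deep x 200 mm wide). Origin at its centre on the tray floor, 5 mm above the table; it adds no height. Place of the red-capped bottle. Tray walls are 18 mm high and at least 45 mm from the spot's centre. Red and blue spots lie side by side, centres 96 mm apart, on the robot's side of the tray; which is left and which right varies.
- spot_blue: Blue disc, dia 56 mm, flat on the 5 mm thick floor of the grey spill tray (152 deep x 200 mm wide). Origin at its centre on the tray floor, 5 mm above the table; it adds no height. Place of the blue-capped bottle. Tray walls are 18 mm high and at least 45 mm from the spot's centre. 
- spot_green: Green disc, dia 56 mm, flat on the 5 mm thick floor of the grey spill tray (152 deep x 200 mm wide). Origin at its centre on the tray floor, 5 mm above the table; it adds no height. Place of the jar, behind the other two spots and midway between them, 30 mm farther from the robot. The tray's rear ledge, 40 mm high and 30 thick, stands only 32 mm behind its centre, so a jar here is gripped across the tray's width, parallel to that ledge.
- mat: Black rubber mat, 120 (its x) x 170 (its y) x 3 mm, flat on the table; parking place for both bottles side by side along its y. Origin at the centre of its underside, on the table. Among the four side places.
- out_tray: Orange open tray, 120 x 120 mm outside, walls 4 mm thick and 14 mm high, floor 4 mm thick. Origin at the centre of its underside, on the table. Among the four side places.

How it is judged:
By the outcome, as a careful person would: the job done as asked, in the order asked, and still so for the second after the job is handed in, with the robot touching nothing.
It also fails if it takes over 144 s, if anything falls off the work surface, if the arm or the gripper's body presses on something with over 40 N, if the wrist force passes 120 N, or if a joint passes its speed limit or range.

### The arm

A 7-joint arm with a two-finger parallel gripper is mounted at the origin on the work surface. World frame = base frame: x ahead of the robot, y to its left, z up, the work surface at z = 0. Lengths are in mm, angles in rad, forces in N, time in s.
With the tool pointing down it reaches from about 400 to 875 mm from the base axis. Payload 4.4 kg.
Tool frame: the origin (TCP) lies at the very end of the fingers, on their centre line; the grasp point (between the pads) lies 19 mm behind it; z points along the fingers, y is the direction in which the jaws open and shut (so a half turn about z gives the same grasp; the last joint's range is limited). The gripper opens to 85 mm and grips with 20 to 120 N. Pads are 22 mm wide; open, the fingers measure 114 mm over their backs; the gripper's body (76 mm by 85 mm) begins 54 mm behind the grasp point. The pads swing forward as they close: fully open they stand 13 mm farther back than shut.
Start: joints at [-1.301, 0.628, 0.038, 1.517, -0.027, 0.996, -0.02], TCP at [214.168, 613.718, 231.313] pointing down, gripper open.
Joint ranges: [-3.06, 3.06], [-0.37, 2.12], [-1.25, 1.32], [0.18, 2.47], [-1.1, 4.24], [0.23, 1.98], [-2.94, 2.94]. Speed limits (rad/s): [2.57, 2.57, 3.14, 3.14, 3.14, 3.14, 3.14].

### API

Orientations are given as [roll, pitch, yaw] about the fixed x, y, z axes, in that order (R = Rz(yaw) Ry(pitch) Rx(roll)).
In Python, from cell import read_state, get_image, calibration, finish_job gives the robot as it stands. The module is installed in compiled form; this text tells all that it offers.
- The arm moves only by the tool apply_moves, never from a script. Its argument "increments" is a list of rows, each an object of numbers: "tx", "ty", "tz": the shift along the world's x, y, z in m; "rx", "ry", "rz": the turn, a rotation vector about the world's x, y, z in units of 5 degrees (1.0 is 5 degrees); "claw": the finger opening in m, from 0 to 0.0854. In form: [{"tx": .., "ty": .., "tz": .., "rx": .., "ry": .., "rz": .., "claw": ..}, ...]. A call has 1 to 12 rows; each row is the pose to reach, as a shift and turn from the pose commanded when the call began; what a row does not reach only later rows make up. A row lasts 1/10 s, in which the tool goes at most 50 mm and 8.59 degrees, less where a joint would pass 70% of its speed; a pose out of reach is approached as far as the arm can. A call with a gripper value outside its range is refused whole. The fingers move at their own pace and stop on an object; the grip force is fixed at half the most. Time passes only in rows, so rows that repeat a pose let the fingers close. It gives the time, the measured TCP pose, the force and the opening at its end, in the units of the state.
- read_state(): the state, without advancing time (a new reading comes with each control period).
- get_image(name): name is "side" or "top" or "wrist"; returns the picture (400x640x3 uint8, red, green, blue); there is no depth.
- calibration(name): a dict with "camera_matrix" (3x3 intrinsics, pixels), "origin" and "attitude" of the camera in the world. Camera axes: x right, y up, looking along -z (the intrinsics and any distortion apply to the point x, -y, -z); pixel columns grow to the right and rows downward; lengths in mm; the calibration is good to about 2 mm. A picture is of the moment at which its call begins: read the wrist's pose just before it. calibration takes no time and is no camera call; for the wrist camera it gives the pose at the moment of the call.
- finish_job(): hands the job in, once; it reports no verdict.
The state is a dict: "clock": time; "qpos": joint angles; "qd": joint speeds; "tau": joint torques, N m; "eef_pos": TCP position; "tool_rot": TCP orientation; "force": force on the tool from outside, world axes, zero at the start; "torque": the same for the moment, N m; "width": finger opening in mm.
Only numpy, scipy, OpenCV 4.12 (cv2) and the standard library are available. Lean on these libraries where they do the work, as an engineer would, in place of code of your own. Each camera call takes 0.05 s, during which the arm holds its last target. There are 200 camera calls.

## Working session

There is one attempt and no reset: what is moved stays moved. The work goes in short steps, Python scripts to look and compute and a tool call to move; the robot and the scene stay as the last step left them, time stands still between calls to the robot, and variables do not carry over. Pictures are saved under pics/ and viewed, about 12 in all and at most 16, crops included, and the job is handed in when it is done.

Besides the shell and the picture viewer there is one more tool, called after "Call:" in YAML: its name, and indented under it one key for each argument. apply_moves: Moves the arm, as the interface text tells. Its arguments: {"type":"object","properties":{"increments":{"type":"array"}},"required":["increments"]}

```bash
mkdir -p pics; python3 - <<'E'
from cell import *
import cv2
s=read_state(); print(s)
for n in("side","top"):
    im=get_image(n); cv2.imwrite(f"pics/{n}0.png",im[:,:,::-1]); print(n,calibration(n))
E
```

```text
{'clock': 0.0, 'qpos': array([-1.300786  ,  0.62934778,  0.03841066,  1.51836066, -0.02699742,
        0.99627618, -0.02001475]), 'qd': array([-1.36886128e-04, -1.82517551e-04,  1.19760714e-04,  1.14296242e-03,
       -5.59270929e-05, -1.24076320e-03, -1.70713615e-04]), 'tau': array([-3.97751701e-04, -5.63412988e+01,  1.22657362e+00, -1.93453038e+01,
        1.10791769e-02,  1.03263554e-02,  8.62075638e-06]), 'eef_pos': array([213.95071939, 613.12895882, 230.38978163]), 'tool_rot': array([-3.13971768e+00,  8.37566988e-06,  2.80579447e+00]), 'force': array([-0.38736927,  0.19232828,  0.06641331]), 'torque': array([0.04193014, 0.02671962, 0.0202114 ]), 'width': 85.1197343031109}
side {'camera_matrix': array([[400.48917655,   0.        , 325.02046316],
       [  0.        , 400.48917655, 197.58861693],
       [  0.        ,   0.        ,   1.        ]]), 'origin': array([ 449.76110636, -538.82186154,  730.6687262 ]), 'attitude': array([ 0.6756991 ,  0.01164443, -0.11840807])}
top {'camera_matrix': array([[360.8393969 ,   0.        , 319.5726439 ],
       [  0.        , 360.8393969 , 203.06917728],
       [  0.        ,   0.        ,   1.        ]]), 'origin': array([370.31746282, -14.95919231, 837.93369116]), 'attitude': array([ 0.21387432, -0.00510026, -1.35309956])}
```

View pics/top0.png

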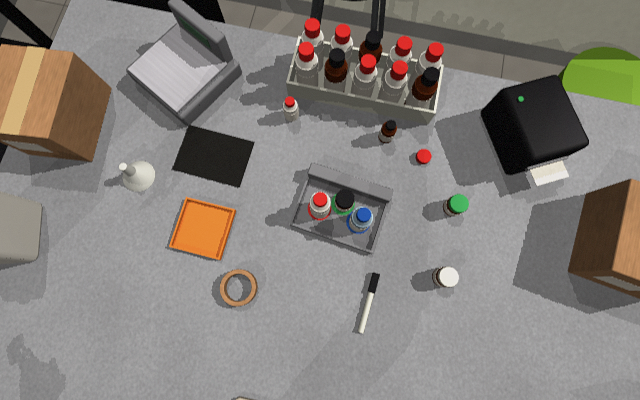

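View pics/side0.png

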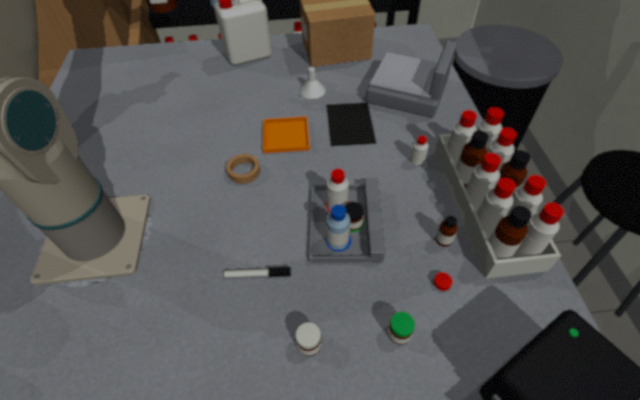

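```bash
cat > h.py <<'E'
import numpy as np, cv2
from cell import *
from scipy.spatial.transform import Rotation as R
def cam(n,c=None):
    c=c or calibration(n); return c["camera_matrix"],np.array(c["origin"]),R.from_euler("xyz",c["attitude"]).as_matrix()
def proj(P,n,c=None):
    K,o,A=cam(n,c); q=(np.atleast_2d(P)-o)@A; q=q*[1,-1,-1]; q=q@K.T; return q[:,:2]/q[:,2:]
def back(uv,z,n,c=None):
    K,o,A=cam(n,c); uv=np.atleast_2d(uv); d=np.c_[uv,np.ones(len(uv))]@np.linalg.inv(K).T*[1,-1,-1]@A.T
    return o+d*((z-o[2])/d[:,2])[:,None]
def crop(im,u,v,w,h,k,f): cv2.imwrite("pics/"+f,cv2.resize(im[v:v+h,u:u+w,::-1],None,fx=k,fy=k,interpolation=cv2.INTER_CUBIC))
E
python3 - <<'E'
from h import *
t=cv2.imread("pics/top0.png")[:,:,::-1]; s=cv2.imread("pics/side0.png")[:,:,::-1]
crop(t,280,150,200,150,4,"c1.png"); crop(s,280,150,150,110,5,"c2.png"); crop(t,150,115,120,150,4,"c3.png")
for nm,z,a,b in [("red",115,(319,199),(338,176)),("blue",115,(363,214),(338,212)),("old",55,(345,200),(351,214)),("new",50,(459,203),(402,323)),("white",50,(448,276),(308,333)),("mat",3,(214,156),(351,123)),("out",14,(202,228),(286,134))]:
    print(nm,back(a,z,"top").round(0),back(b,z,"side").round(0))
E
```

```text
red [[533.  18. 115.]] [[534.   5. 115.]]
blue [[521. -76. 115.]] [[521. -86. 115.]]
old [[556. -36.  55.]] [[555. -51.  55.]]
new [[ 606. -287.   50.]] [[ 606. -290.   50.]]
white [[ 442. -285.   50.]] [[ 442. -288.   50.]]
mat [[607. 296.   3.]] [[612. 292.   3.]]
out [[430. 271.  14.]] [[433. 259.  14.]]
```

View pics/c1.png

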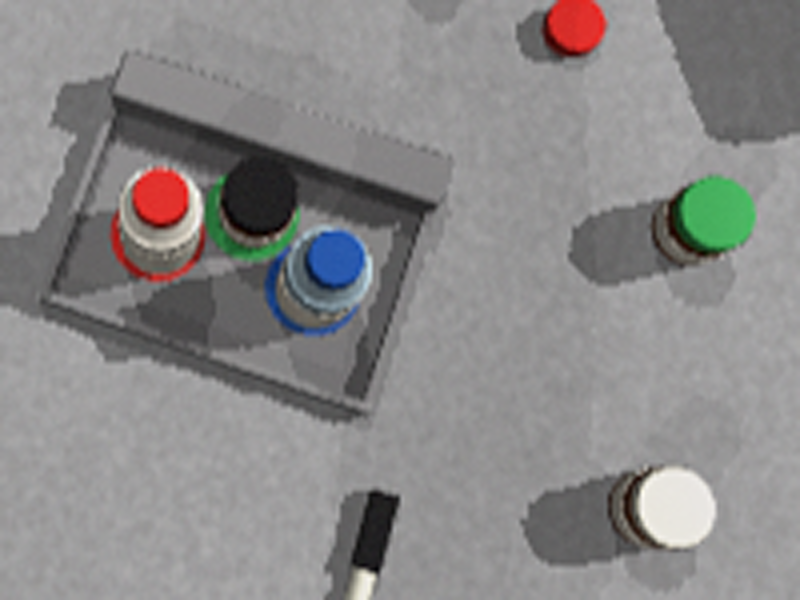

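View pics/c2.png

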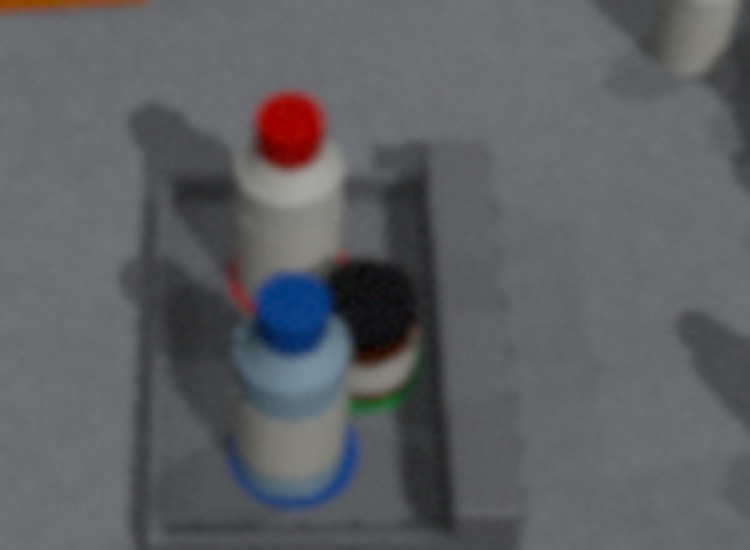

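View pics/c3.png

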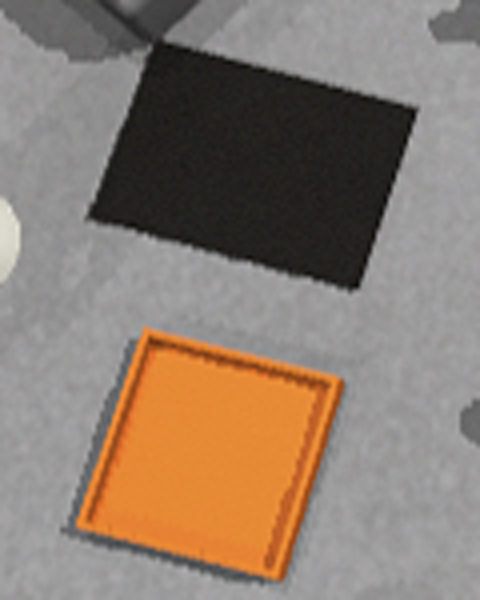

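```bash
cat >> h.py <<'E'
def fit(o,b,wid):  # names
    pass
E
python3 - <<'E'
from h import *
from scipy.optimize import least_squares as LS
c=lambda l,k,u,v:np.array(l,float)/k+[u,v]-.4
t=c([(160,197),(336,259),(259,193)],4,280,150); s=c([(290,115),(293,292),(374,296)],5,280,150)
L=np.array([[-30,48,115],[-30,-48,115],[0,0,55.]])
rz=lambda a:np.array([[np.cos(a),-np.sin(a),0],[np.sin(a),np.cos(a),0],[0,0,1]])
for use in ("t","s","ts"):
    f=lambda p:np.concatenate([ (proj(L@rz(p[2]).T+[p[0],p[1],0],n)-q).ravel() for k,n,q in(("t","top",t),("s","side",s)) if k in use])
    r=LS(f,[555,-36,-.1]); p=r.x; print(use,p.round(3),np.degrees(p[2]).round(1),np.abs(r.fun).max().round(2)); 
    print((L@rz(p[2]).T+[p[0],p[1],0]).round(1))
m=back(c([(155,42),(416,107),(357,289),(90,217)],4,150,115),3,"top"); print("mat",m.round(0),m.mean(0).round(1),np.degrees(np.arctan2(*(m[0]-m[1])[[0,1]])),np.linalg.norm(m-np.roll(m,1,0),axis=1).round(0))
m=back(c([(147,329),(344,379),(283,579),(77,527)],4,150,115),14,"top"); print("out",m.round(0),m.mean(0).round(1),np.degrees(np.arctan2(*(m[0]-m[1])[[0,1]])),np.linalg.norm(m-np.roll(m,1,0),axis=1).round(0))
print(back(c([(716,214),(676,507)],4,280,150),50,"top"),back([(402,323),(308,332)],50,"side"))
for nm,uv in(("funnel",(125,168)),("stapler/scale",(180,120)),("vial",(290,101)),("amber",(388,128))): print(nm,back(uv,40,"top").round(0))
print(cam("wrist"))
E
```

```text
t [ 5.57979e+02 -3.36830e+01 -1.25000e-01] -7.2 1.24
[[534.2  17.7 115. ]
 [522.2 -77.6 115. ]
 [558.  -33.7  55. ]]
s [ 5.60301e+02 -3.58870e+01 -1.36000e-01] -7.8 1.86
[[537.1  15.7 115. ]
 [524.1 -79.4 115. ]
 [560.3 -35.9  55. ]]
ts [ 5.5924e+02 -3.4618e+01 -1.3000e-01] -7.4 2.45
[[535.7  16.9 115. ]
 [523.3 -78.3 115. ]
 [559.2 -34.6  55. ]]
mat [[671. 380.   3.]
 [665. 212.   3.]
 [545. 217.   3.]
 [554. 386.   3.]] [608.5 298.6   3. ] 2.1113245716959383 [117. 169. 120. 169.]
out [[493. 327.  14.]
 [489. 207.  14.]
 [370. 210.  14.]
 [373. 332.  14.]] [431.4 269.1  14. ] 1.82018086556472 [120. 120. 119. 122.]
[[ 605.78472591 -285.80229128   50.        ]
 [ 441.35057318 -286.68591319   50.        ]] [[ 606.02317774 -290.38060937   50.        ]
 [ 442.40244145 -286.11591965   50.        ]]
funnel [[524. 474.  40.]]
stapler/scale [[666. 386.  40.]]
vial [[771. 142.  40.]]
amber [[ 754. -101.   40.]]
(array([[320.10898073,   0.        , 315.67877713],
       [  0.        , 320.10898073, 198.38971116],
       [  0.        ,   0.        ,   1.        ]]), array([147.09897447, 637.03421666, 374.6105808 ]), array([[ 0.32914065, -0.90768003, -0.26035245],
       [ 0.9442764 ,  0.31552948,  0.0937189 ],
       [-0.0029179 , -0.27669137,  0.96095441]]))
```

Call:
apply_moves:
  increments:
    - {"tx": 0.311, "ty": -0.643, "tz": 0.02, "rz": -15.6}
    - {"tx": 0.311, "ty": -0.643, "tz": 0.02, "rz": -15.6}
    - {"tx": 0.311, "ty": -0.643, "tz": 0.02, "rz": -15.6}
    - {"tx": 0.311, "ty": -0.643, "tz": 0.02, "rz": -15.6}
    - {"tx": 0.311, "ty": -0.643, "tz": 0.02, "rz": -15.6}
    - {"tx": 0.311, "ty": -0.643, "tz": 0.02, "rz": -15.6}
    - {"tx": 0.311, "ty": -0.643, "tz": 0.02, "rz": -15.6}
    - {"tx": 0.311, "ty": -0.643, "tz": 0.02, "rz": -15.6}
    - {"tx": 0.311, "ty": -0.643, "tz": 0.02, "rz": -15.6}
    - {"tx": 0.311, "ty": -0.643, "tz": 0.02, "rz": -15.6}
    - {"tx": 0.311, "ty": -0.643, "tz": 0.02, "rz": -15.6}
    - {"tx": 0.311, "ty": -0.643, "tz": 0.02, "rz": -15.6}

```text
$.increments[0]: bad value
```

Call:
apply_moves:
  increments:
    - {"tx": 0.311, "ty": -0.643, "tz": 0.02, "rx": 0, "ry": 0, "rz": -15.6, "claw": 0.085}

```text
clock: 0.2
eef_pos: [230.7, 573.7, 231.4]
tool_rot: [3.14, -0.005, 2.662]
force: [-0.3, 0.7, -0.0]
width: 84.9
```

Call:
apply_moves:
  increments:
    - {"tx": 0.289, "ty": -0.598, "tz": 0.02, "rx": 0, "ry": 0, "rz": -13.9, "claw": 0.085}
    - {"tx": 0.289, "ty": -0.598, "tz": 0.02, "rx": 0, "ry": 0, "rz": -13.9, "claw": 0.085}
    - {"tx": 0.289, "ty": -0.598, "tz": 0.02, "rx": 0, "ry": 0, "rz": -13.9, "claw": 0.085}
    - {"tx": 0.289, "ty": -0.598, "tz": 0.02, "rx": 0, "ry": 0, "rz": -13.9, "claw": 0.085}
    - {"tx": 0.289, "ty": -0.598, "tz": 0.02, "rx": 0, "ry": 0, "rz": -13.9, "claw": 0.085}
    - {"tx": 0.289, "ty": -0.598, "tz": 0.02, "rx": 0, "ry": 0, "rz": -13.9, "claw": 0.085}
    - {"tx": 0.289, "ty": -0.598, "tz": 0.02, "rx": 0, "ry": 0, "rz": -13.9, "claw": 0.085}
    - {"tx": 0.289, "ty": -0.598, "tz": 0.02, "rx": 0, "ry": 0, "rz": -13.9, "claw": 0.085}
    - {"tx": 0.289, "ty": -0.598, "tz": 0.02, "rx": 0, "ry": 0, "rz": -13.9, "claw": 0.085}
    - {"tx": 0.289, "ty": -0.598, "tz": 0.02, "rx": 0, "ry": 0, "rz": -13.9, "claw": 0.085}
    - {"tx": 0.289, "ty": -0.598, "tz": 0.02, "rx": 0, "ry": 0, "rz": -13.9, "claw": 0.085}
    - {"tx": 0.289, "ty": -0.598, "tz": 0.02, "rx": 0, "ry": 0, "rz": -13.9, "claw": 0.085}

```text
clock: 1.4
eef_pos: [497.3, 27.0, 250.7]
tool_rot: [-3.141, -0.0, 1.443]
force: [1.3, 1.4, -1.2]
width: 84.7
```

Call:
apply_moves:
  increments:
    - {"tx": 0.025, "ty": -0.054, "tz": 0, "rx": 0, "ry": 0, "rz": 0, "claw": 0.085}
    - {"tx": 0.025, "ty": -0.054, "tz": 0, "rx": 0, "ry": 0, "rz": 0, "claw": 0.085}
    - {"tx": 0.025, "ty": -0.054, "tz": 0, "rx": 0, "ry": 0, "rz": 0, "claw": 0.085}
    - {"tx": 0.025, "ty": -0.054, "tz": 0, "rx": 0, "ry": 0, "rz": 0, "claw": 0.085}

```text
clock: 1.8
eef_pos: [521.1, -23.7, 250.3]
tool_rot: [-3.14, -0.001, 1.444]
force: [-0.4, -0.9, 0.3]
width: 84.8
```

```bash
python3 - <<'E'
from h import *
import pickle
s=read_state(); c=calibration("wrist"); im=get_image("wrist"); print(s["clock"],s["eef_pos"],s["tool_rot"])
np.save("pics/w1.npy",im); pickle.dump(c,open("pics/w1.pkl","wb"))
cv2.imwrite("pics/w1.png",im[:,:,::-1])
E
```

```text
1.8 [521.10161965 -23.69951791 250.27966966] [-3.13976982e+00 -1.06407725e-03  1.44397315e+00]
```

View pics/w1.png

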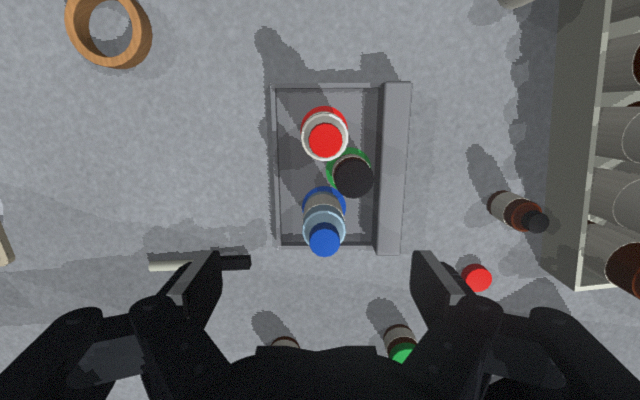

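The wrist view shows the caps' tops at red (325,141), blue (324,240), black (354,178), and the tray almost square to the image.

```bash
cat > f.py <<'E'
from h import *
import pickle
from scipy.optimize import least_squares as LS
cw=pickle.load(open("pics/w1.pkl","rb"))
c=lambda l,k,u,v:np.array(l,float)/k+[u,v]-.4
t=c([(160,197),(336,259),(259,193)],4,280,150); s=c([(290,115),(293,292),(374,296)],5,280,150); w=np.array([(325,141),(324,240),(354,178.)])
L=np.array([[-30,48,115],[-30,-48,115],[0,0,55.]])
rz=lambda a:np.array([[np.cos(a),-np.sin(a),0],[np.sin(a),np.cos(a),0],[0,0,1]])
O=dict(t=("top",t,None),s=("side",s,None),w=("wrist",w,cw))
for use in ("t","s","w","tsw"):
    f=lambda p:np.concatenate([ (proj(L@rz(p[2]).T+[p[0],p[1],0],O[k][0],O[k][2])-O[k][1]).ravel() for k in use])
    r=LS(f,[555,-36,-.1]); p=r.x; print(use,p.round(3),np.degrees(p[2]).round(1),r.fun.round(1)); 
    print((L@rz(p[2]).T+[p[0],p[1],0]).round(1))
for i,z in enumerate((115,115,55)): print(back(w[i],z,"wrist",cw).round(1))
E
python3 f.py
```

```text
t [ 5.57979e+02 -3.36830e+01 -1.25000e-01] -7.2 [-0.1 -0.6  0.2 -0.6 -0.2  1.2]
[[534.2  17.7 115. ]
 [522.2 -77.6 115. ]
 [558.  -33.7  55. ]]
s [ 5.60301e+02 -3.58870e+01 -1.36000e-01] -7.8 [ 1.1 -0.5  0.7  1.1 -1.9 -0.7]
[[537.1  15.7 115. ]
 [524.1 -79.4 115. ]
 [560.3 -35.9  55. ]]
w [ 5.58062e+02 -3.31750e+01 -1.24000e-01] -7.1 [ 0.8 -1.9  1.2  1.9 -2.4  0.4]
[[534.2  18.2 115. ]
 [522.3 -77.1 115. ]
 [558.1 -33.2  55. ]]
tsw [ 5.58413e+02 -3.35600e+01 -1.25000e-01] -7.2 [-0.1 -0.8  0.2 -0.8 -0.2  1.  -0.2 -1.1 -0.2  0.3 -2.9 -1.4  1.3 -1.6
  1.5  2.2 -2.   0.7]
[[534.6  17.8 115. ]
 [522.6 -77.4 115. ]
 [558.4 -33.6  55. ]]
[[533.3  16.6 115. ]]
[[521.5 -75.  115. ]]
[[560.7 -33.   55. ]]
```

Call:
apply_moves:
  increments:
    - {"tx": 0.013, "ty": 0.041, "tz": 0, "rx": 0, "ry": 0, "rz": 0, "claw": 0.085}
    - {"tx": 0.013, "ty": 0.041, "tz": -0.04, "rx": 0, "ry": 0, "rz": 0, "claw": 0.085}
    - {"tx": 0.013, "ty": 0.041, "tz": -0.09, "rx": 0, "ry": 0, "rz": 0, "claw": 0.085}
    - {"tx": 0.013, "ty": 0.041, "tz": -0.13, "rx": 0, "ry": 0, "rz": 0, "claw": 0.085}
    - {"tx": 0.013, "ty": 0.041, "tz": -0.16, "rx": 0, "ry": 0, "rz": 0, "claw": 0.085}
    - {"tx": 0.013, "ty": 0.041, "tz": -0.18, "rx": 0, "ry": 0, "rz": 0, "claw": 0.085}
    - {"tx": 0.013, "ty": 0.041, "tz": -0.194, "rx": 0, "ry": 0, "rz": 0, "claw": 0.085}
    - {"tx": 0.013, "ty": 0.041, "tz": -0.194, "rx": 0, "ry": 0, "rz": 0, "claw": 0.085}
    - {"tx": 0.013, "ty": 0.041, "tz": -0.194, "rx": 0, "ry": 0, "rz": 0, "claw": 0.085}

```text
clock: 2.75
eef_pos: [535.2, 16.6, 57.3]
tool_rot: [3.141, -0.0, 1.444]
force: [0.4, 0.6, 0.1]
width: 85.1
```

```bash
python3 - <<'E'
from h import *
import pickle
s=read_state(); c=calibration("wrist"); im=get_image("wrist"); print(s["clock"],s["eef_pos"],s["tool_rot"],s["force"])
pickle.dump(c,open("pics/w2.pkl","wb")); cv2.imwrite("pics/w2.png",im[:,:,::-1])
E
```

```text
2.75 [535.16667671  16.56308492  57.34884179] [ 3.14094538e+00 -4.14877901e-04  1.44400377e+00] [0.3897408  0.59825042 0.08373703]
```

View pics/w2.png

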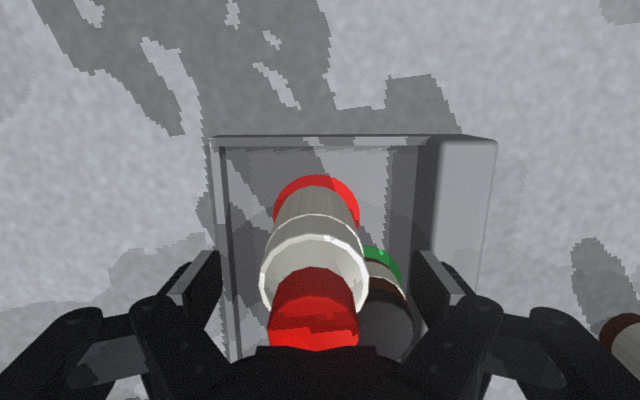

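The bottle's cap (centre column 314) sits midway between the fingers (219/414). I close and lift.

Call:
apply_moves:
  increments:
    - {"tx": 0, "ty": 0, "tz": 0, "rx": 0, "ry": 0, "rz": 0, "claw": 0.035}
    - {"tx": 0, "ty": 0, "tz": 0, "rx": 0, "ry": 0, "rz": 0, "claw": 0.035}
    - {"tx": 0, "ty": 0, "tz": 0, "rx": 0, "ry": 0, "rz": 0, "claw": 0.035}
    - {"tx": 0, "ty": 0, "tz": 0, "rx": 0, "ry": 0, "rz": 0, "claw": 0.035}
    - {"tx": 0, "ty": 0, "tz": 0, "rx": 0, "ry": 0, "rz": 0, "claw": 0.035}
    - {"tx": 0, "ty": 0, "tz": 0, "rx": 0, "ry": 0, "rz": 0, "claw": 0.035}
    - {"tx": 0, "ty": 0, "tz": 0, "rx": 0, "ry": 0, "rz": 0, "claw": 0.035}
    - {"tx": 0, "ty": 0, "tz": 0, "rx": 0, "ry": 0, "rz": 0, "claw": 0.035}

```text
clock: 3.6
eef_pos: [535.2, 15.8, 57.8]
tool_rot: [3.141, -0.001, 1.443]
force: [-1.3, -0.0, 7.1]
width: 44.5
```

```bash
python3 - <<'E'
from h import *
s=read_state(); print(s["clock"],s["eef_pos"],s["tool_rot"],s["force"],s["width"])
E
```

```text
3.6 [535.15249185  15.78625112  57.76253651] [ 3.14074274e+00 -6.83385898e-04  1.44256918e+00] [-1.28548156 -0.00843622  7.08929236] 44.509741524777745
```

Call:
apply_moves:
  increments:
    - {"tx": 0, "ty": 0, "tz": 0.03, "rx": 0, "ry": 0, "rz": 0, "claw": 0.035}
    - {"tx": 0, "ty": 0, "tz": 0.07, "rx": 0, "ry": 0, "rz": 0, "claw": 0.035}
    - {"tx": 0.005, "ty": 0.02, "tz": 0.1, "rx": 0, "ry": 0, "rz": 0, "claw": 0.035}
    - {"tx": 0.014, "ty": 0.065, "tz": 0.1, "rx": 0, "ry": 0, "rz": 0, "claw": 0.035}
    - {"tx": 0.023, "ty": 0.11, "tz": 0.1, "rx": 0, "ry": 0, "rz": 0, "claw": 0.035}
    - {"tx": 0.033, "ty": 0.155, "tz": 0.1, "rx": 0, "ry": 0, "rz": 0, "claw": 0.035}
    - {"tx": 0.043, "ty": 0.2, "tz": 0.1, "rx": 0, "ry": 0, "rz": 0, "claw": 0.035}
    - {"tx": 0.052, "ty": 0.245, "tz": 0.1, "rx": 0, "ry": 0, "rz": 0, "claw": 0.035}
    - {"tx": 0.062, "ty": 0.29, "tz": 0.1, "rx": 0, "ry": 0, "rz": 0, "claw": 0.035}
    - {"tx": 0.069, "ty": 0.315, "tz": 0.1, "rx": 0, "ry": 0, "rz": 0, "claw": 0.035}
    - {"tx": 0.069, "ty": 0.322, "tz": 0.08, "rx": 0, "ry": 0, "rz": 0, "claw": 0.035}
    - {"tx": 0.069, "ty": 0.322, "tz": 0.05, "rx": 0, "ry": 0, "rz": 0, "claw": 0.035}

```text
clock: 4.8
eef_pos: [604.5, 339.8, 107.0]
tool_rot: [3.139, -0.002, 1.445]
force: [0.4, -0.2, -1.4]
width: 44.5
```

Call:
apply_moves:
  increments:
    - {"tx": 0, "ty": 0, "tz": -0.02, "rx": 0, "ry": 0, "rz": 0, "claw": 0.035}
    - {"tx": 0, "ty": 0, "tz": -0.035, "rx": 0, "ry": 0, "rz": 0, "claw": 0.035}
    - {"tx": 0, "ty": 0, "tz": -0.045, "rx": 0, "ry": 0, "rz": 0, "claw": 0.035}
    - {"tx": 0, "ty": 0, "tz": -0.049, "rx": 0, "ry": 0, "rz": 0, "claw": 0.035}
    - {"tx": 0, "ty": 0, "tz": -0.049, "rx": 0, "ry": 0, "rz": 0, "claw": 0.035}
    - {"tx": 0, "ty": 0, "tz": -0.049, "rx": 0, "ry": 0, "rz": 0, "claw": 0.035}

```text
clock: 5.4
eef_pos: [604.6, 337.9, 58.7]
tool_rot: [3.14, -0.001, 1.443]
force: [-0.7, -0.0, -1.5]
width: 44.3
```

```bash
cat > st.py <<'E'
from h import *
import sys,pickle
s=read_state(); print(s["clock"],s["eef_pos"].round(2),s["tool_rot"].round(4),s["force"].round(1),round(s["width"],1))
if len(sys.argv)>2:
    n,f=sys.argv[1:3]; pickle.dump(calibration(n),open(f"pics/{f}.pkl","wb")); cv2.imwrite(f"pics/{f}.png",get_image(n)[:,:,::-1])
E
python3 st.py
```

```text
5.4 [604.64 337.86  58.73] [ 3.1402e+00 -9.0000e-04  1.4426e+00] [-0.7 -0.  -1.5] 44.3
```

Call:
apply_moves:
  increments:
    - {"tx": 0, "ty": 0, "tz": -0.0015, "rx": 0, "ry": 0, "rz": 0, "claw": 0.035}
    - {"tx": 0, "ty": 0, "tz": -0.0025, "rx": 0, "ry": 0, "rz": 0, "claw": 0.035}
    - {"tx": 0, "ty": 0, "tz": -0.003, "rx": 0, "ry": 0, "rz": 0, "claw": 0.035}
    - {"tx": 0, "ty": 0, "tz": -0.003, "rx": 0, "ry": 0, "rz": 0, "claw": 0.035}

```text
clock: 5.8
eef_pos: [604.3, 338.1, 55.9]
tool_rot: [3.141, -0.001, 1.443]
force: [-2.3, -0.1, 6.0]
width: 44.7
```

Call:
apply_moves:
  increments:
    - {"tx": 0, "ty": 0, "tz": 0, "rx": 0, "ry": 0, "rz": 0, "claw": 0.06}
    - {"tx": 0, "ty": 0, "tz": 0, "rx": 0, "ry": 0, "rz": 0, "claw": 0.075}
    - {"tx": 0, "ty": 0, "tz": 0, "rx": 0, "ry": 0, "rz": 0, "claw": 0.085}
    - {"tx": 0, "ty": 0, "tz": 0, "rx": 0, "ry": 0, "rz": 0, "claw": 0.085}
    - {"tx": 0, "ty": 0, "tz": 0, "rx": 0, "ry": 0, "rz": 0, "claw": 0.085}
    - {"tx": 0, "ty": 0, "tz": 0.03, "rx": 0, "ry": 0, "rz": 0, "claw": 0.085}
    - {"tx": 0, "ty": 0, "tz": 0.08, "rx": 0, "ry": 0, "rz": 0, "claw": 0.085}
    - {"tx": 0, "ty": 0, "tz": 0.13, "rx": 0, "ry": 0, "rz": 0, "claw": 0.085}
    - {"tx": -0.009, "ty": -0.046, "tz": 0.13, "rx": 0, "ry": 0, "rz": 0, "claw": 0.085}
    - {"tx": -0.018, "ty": -0.092, "tz": 0.13, "rx": 0, "ry": 0, "rz": 0, "claw": 0.085}
    - {"tx": -0.027, "ty": -0.138, "tz": 0.13, "rx": 0, "ry": 0, "rz": 0, "claw": 0.085}
    - {"tx": -0.036, "ty": -0.184, "tz": 0.13, "rx": 0, "ry": 0, "rz": 0, "claw": 0.085}

```text
clock: 7.0
eef_pos: [567.4, 152.1, 185.0]
tool_rot: [3.141, -0.0, 1.443]
force: [0.5, -0.3, 0.2]
width: 85.0
```

Call:
apply_moves:
  increments:
    - {"tx": -0.045, "ty": -0.231, "tz": 0, "rx": 0, "ry": 0, "rz": 0, "claw": 0.085}
    - {"tx": -0.045, "ty": -0.231, "tz": 0, "rx": 0, "ry": 0, "rz": 0, "claw": 0.085}
    - {"tx": -0.045, "ty": -0.231, "tz": 0, "rx": 0, "ry": 0, "rz": 0, "claw": 0.085}
    - {"tx": -0.045, "ty": -0.231, "tz": 0, "rx": 0, "ry": 0, "rz": 0, "claw": 0.085}
    - {"tx": -0.045, "ty": -0.231, "tz": 0, "rx": 0, "ry": 0, "rz": 0, "claw": 0.085}
    - {"tx": -0.045, "ty": -0.231, "tz": 0, "rx": 0, "ry": 0, "rz": 0, "claw": 0.085}
    - {"tx": -0.045, "ty": -0.231, "tz": 0, "rx": 0, "ry": 0, "rz": 0, "claw": 0.085}

```text
clock: 7.7
eef_pos: [522.8, -78.1, 185.0]
tool_rot: [3.141, -0.0, 1.44]
force: [-0.4, 1.2, -0.1]
width: 85.0
```

```bash
python3 st.py wrist w3
```

```text
7.7 [522.81 -78.08 184.97] [ 3.1413e+00 -4.0000e-04  1.4403e+00] [-0.4  1.2 -0.1] 85.0
```

View pics/w3.png

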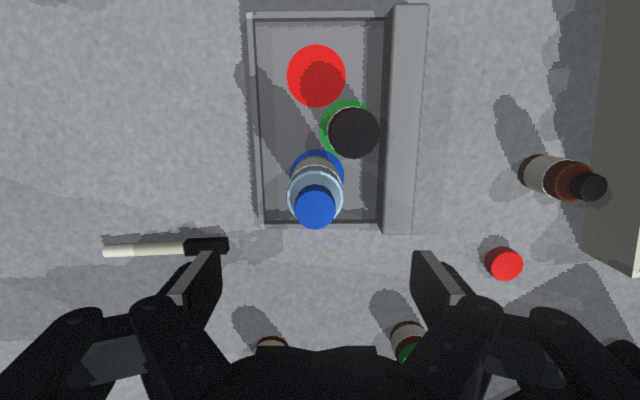

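Red spot centre (316.5,76), blue cap top (315,210), black cap top (353,132).

```bash
python3 - <<'E'
from h import *
import pickle
c=pickle.load(open("pics/w3.pkl","rb"))
for uv,z in(((316.5,76),5),((315,210),115),((353,132),55)): print(back(uv,z,"wrist",c).round(1))
im=cv2.imread("pics/w3.png").astype(int); b,g,r=im[...,0],im[...,1],im[...,2]
m=((r>120)&(g<50)&(b<60))|((r>70)&(g<25)&(b<25)); m[:,:270]=0; m[:,370:]=0;m[130:]=0
v,u=np.nonzero(m); print(u.mean(),v.mean(),u.min(),u.max(),v.min(),v.max(), back((u.mean(),v.mean()),5,"wrist",c))
E
```

```text
[[535.6  19.    5. ]]
[[521.6 -77.7 115. ]]
[[559.7 -33.   55. ]]
316.25487853444844 77.48307447232179 288 344 45 106 [[535.21904332  17.67910891   5.        ]]
```

Call:
apply_moves:
  increments:
    - {"tx": 0, "ty": 0.001, "tz": -0.04, "rx": 0, "ry": 0, "rz": 0, "claw": 0.085}
    - {"tx": 0, "ty": 0.001, "tz": -0.08, "rx": 0, "ry": 0, "rz": 0, "claw": 0.085}
    - {"tx": 0, "ty": 0.001, "tz": -0.11, "rx": 0, "ry": 0, "rz": 0, "claw": 0.085}
    - {"tx": 0, "ty": 0.001, "tz": -0.1275, "rx": 0, "ry": 0, "rz": 0, "claw": 0.085}
    - {"tx": 0, "ty": 0.001, "tz": -0.1275, "rx": 0, "ry": 0, "rz": 0, "claw": 0.085}
    - {"tx": 0, "ty": 0.001, "tz": -0.1275, "rx": 0, "ry": 0, "rz": 0, "claw": 0.06}
    - {"tx": 0, "ty": 0.001, "tz": -0.1275, "rx": 0, "ry": 0, "rz": 0, "claw": 0.035}
    - {"tx": 0, "ty": 0.001, "tz": -0.1275, "rx": 0, "ry": 0, "rz": 0, "claw": 0.035}
    - {"tx": 0, "ty": 0.001, "tz": -0.1275, "rx": 0, "ry": 0, "rz": 0, "claw": 0.035}
    - {"tx": 0, "ty": 0.001, "tz": -0.1275, "rx": 0, "ry": 0, "rz": 0, "claw": 0.035}
    - {"tx": 0, "ty": 0.001, "tz": -0.1275, "rx": 0, "ry": 0, "rz": 0, "claw": 0.035}
    - {"tx": 0, "ty": 0.001, "tz": -0.1275, "rx": 0, "ry": 0, "rz": 0, "claw": 0.035}

```text
clock: 8.95
eef_pos: [523.6, -76.0, 58.8]
tool_rot: [3.139, -0.001, 1.443]
force: [-1.4, 0.4, 6.4]
width: 44.1
```

```bash
python3 st.py
```

```text
8.95 [523.64 -75.99  58.78] [ 3.1395e+00 -7.0000e-04  1.4431e+00] [-1.4  0.4  6.4] 44.1
```

Call:
apply_moves:
  increments:
    - {"tx": 0, "ty": 0, "tz": 0.03, "rx": 0, "ry": 0, "rz": 0, "claw": 0.035}
    - {"tx": 0, "ty": 0, "tz": 0.07, "rx": 0, "ry": 0, "rz": 0, "claw": 0.035}
    - {"tx": 0.004, "ty": 0.02, "tz": 0.1, "rx": 0, "ry": 0, "rz": 0, "claw": 0.035}
    - {"tx": 0.014, "ty": 0.065, "tz": 0.1, "rx": 0, "ry": 0, "rz": 0, "claw": 0.035}
    - {"tx": 0.024, "ty": 0.11, "tz": 0.1, "rx": 0, "ry": 0, "rz": 0, "claw": 0.035}
    - {"tx": 0.034, "ty": 0.155, "tz": 0.1, "rx": 0, "ry": 0, "rz": 0, "claw": 0.035}
    - {"tx": 0.045, "ty": 0.2, "tz": 0.1, "rx": 0, "ry": 0, "rz": 0, "claw": 0.035}
    - {"tx": 0.055, "ty": 0.245, "tz": 0.1, "rx": 0, "ry": 0, "rz": 0, "claw": 0.035}
    - {"tx": 0.066, "ty": 0.29, "tz": 0.1, "rx": 0, "ry": 0, "rz": 0, "claw": 0.035}
    - {"tx": 0.0735, "ty": 0.325, "tz": 0.1, "rx": 0, "ry": 0, "rz": 0, "claw": 0.035}
    - {"tx": 0.0775, "ty": 0.336, "tz": 0.08, "rx": 0, "ry": 0, "rz": 0, "claw": 0.035}
    - {"tx": 0.0775, "ty": 0.336, "tz": 0.05, "rx": 0, "ry": 0, "rz": 0, "claw": 0.035}

```text
clock: 10.15
eef_pos: [601.8, 264.7, 108.8]
tool_rot: [3.137, -0.005, 1.448]
force: [-0.4, -0.3, -1.8]
width: 44.2
```

Call:
apply_moves:
  increments:
    - {"tx": 0, "ty": 0, "tz": -0.02, "rx": 0, "ry": 0, "rz": 0, "claw": 0.035}
    - {"tx": 0, "ty": 0, "tz": -0.035, "rx": 0, "ry": 0, "rz": 0, "claw": 0.035}
    - {"tx": 0, "ty": 0, "tz": -0.045, "rx": 0, "ry": 0, "rz": 0, "claw": 0.035}
    - {"tx": 0, "ty": 0, "tz": -0.049, "rx": 0, "ry": 0, "rz": 0, "claw": 0.035}
    - {"tx": 0, "ty": 0, "tz": -0.0505, "rx": 0, "ry": 0, "rz": 0, "claw": 0.035}
    - {"tx": 0, "ty": 0, "tz": -0.052, "rx": 0, "ry": 0, "rz": 0, "claw": 0.035}
    - {"tx": 0, "ty": 0, "tz": -0.052, "rx": 0, "ry": 0, "rz": 0, "claw": 0.035}

```text
clock: 10.85
eef_pos: [600.9, 259.9, 56.9]
tool_rot: [3.141, -0.001, 1.443]
force: [-1.3, -0.8, 4.0]
width: 44.5
```

Call:
apply_moves:
  increments:
    - {"tx": 0, "ty": 0, "tz": 0, "rx": 0, "ry": 0, "rz": 0, "claw": 0.06}
    - {"tx": 0, "ty": 0, "tz": 0, "rx": 0, "ry": 0, "rz": 0, "claw": 0.075}
    - {"tx": 0, "ty": 0, "tz": 0, "rx": 0, "ry": 0, "rz": 0, "claw": 0.085}
    - {"tx": 0, "ty": 0, "tz": 0, "rx": 0, "ry": 0, "rz": 0, "claw": 0.085}
    - {"tx": 0, "ty": 0, "tz": 0, "rx": 0, "ry": 0, "rz": 0, "claw": 0.085}
    - {"tx": 0, "ty": 0, "tz": 0.03, "rx": 0, "ry": 0, "rz": 0, "claw": 0.085}
    - {"tx": 0, "ty": 0, "tz": 0.08, "rx": 0, "ry": 0, "rz": 0, "claw": 0.085}
    - {"tx": 0, "ty": 0, "tz": 0.13, "rx": 0, "ry": 0, "rz": 0, "claw": 0.085}
    - {"tx": -0.006, "ty": -0.04, "tz": 0.13, "rx": 0, "ry": 0, "rz": 1.7, "claw": 0.085}
    - {"tx": -0.012, "ty": -0.08, "tz": 0.13, "rx": 0, "ry": 0, "rz": 3.4, "claw": 0.085}
    - {"tx": -0.018, "ty": -0.12, "tz": 0.13, "rx": 0, "ry": 0, "rz": 5.1, "claw": 0.085}
    - {"tx": -0.024, "ty": -0.16, "tz": 0.13, "rx": 0, "ry": 0, "rz": 6.8, "claw": 0.085}

```text
clock: 12.05
eef_pos: [576.0, 98.3, 185.5]
tool_rot: [3.141, 0.0, 2.043]
force: [-0.8, -0.0, -0.2]
width: 84.9
```

Call:
apply_moves:
  increments:
    - {"tx": -0.018, "ty": -0.133, "tz": 0, "rx": 0, "ry": 0, "rz": 11.25, "claw": 0.085}
    - {"tx": -0.018, "ty": -0.133, "tz": 0, "rx": 0, "ry": 0, "rz": 11.25, "claw": 0.085}
    - {"tx": -0.018, "ty": -0.133, "tz": 0, "rx": 0, "ry": 0, "rz": 11.25, "claw": 0.085}
    - {"tx": -0.018, "ty": -0.133, "tz": 0, "rx": 0, "ry": 0, "rz": 11.25, "claw": 0.085}
    - {"tx": -0.018, "ty": -0.133, "tz": 0, "rx": 0, "ry": 0, "rz": 11.25, "claw": 0.085}
    - {"tx": -0.018, "ty": -0.133, "tz": 0, "rx": 0, "ry": 0, "rz": 11.25, "claw": 0.085}
    - {"tx": -0.018, "ty": -0.133, "tz": 0, "rx": 0, "ry": 0, "rz": 11.25, "claw": 0.085}
    - {"tx": -0.018, "ty": -0.133, "tz": 0, "rx": 0, "ry": 0, "rz": 11.25, "claw": 0.085}
    - {"tx": -0.018, "ty": -0.133, "tz": 0, "rx": 0, "ry": 0, "rz": 11.25, "claw": 0.085}

```text
clock: 12.95
eef_pos: [558.4, -33.5, 185.3]
tool_rot: [-3.142, -0.0, 3.016]
force: [0.6, 0.3, -0.2]
width: 85.3
```

```bash
python3 st.py wrist w4; python3 st.py top t4
```

```text
12.95 [558.36 -33.46 185.28] [-3.1416 -0.      3.0155] [ 0.6  0.3 -0.2] 85.3
13.0 [558.39 -33.37 185.28] [-3.1415  0.      3.0159] [-0.3  0.1  1.3] 84.9
```

View pics/w4.png

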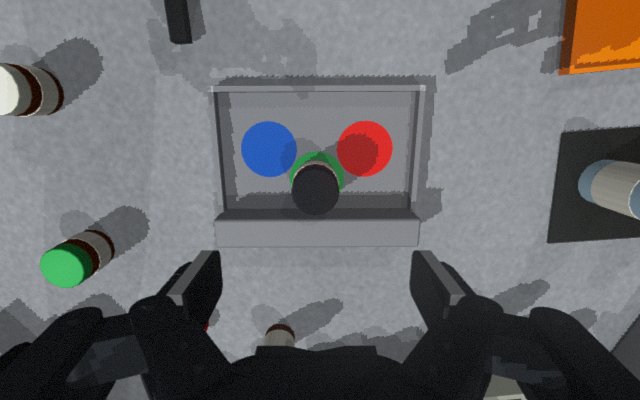

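Blue spot (269,149), red spot (365,149), black cap top (316,190), green cap (66,265), white cap (5,90); tray square to the image.

```bash
python3 - <<'E'
from h import *
import pickle
c=pickle.load(open("pics/w4.pkl","rb"))
im=cv2.imread("pics/w4.png").astype(int); b,g,r=im[...,0],im[...,1],im[...,2]
def cen(m,box):
    k=np.zeros_like(m); u,v,x,y=box; k[v:y,u:x]=1; vv,uu=np.nonzero(m&k); return np.array([uu.mean(),vv.mean()]),(uu.min(),uu.max(),vv.min(),vv.max())
R_=cen((r>1.8*g)&(r>60),(330,110,400,185)); B_=cen((b>1.8*r)&(b>60),(235,110,305,185))
K_=cen((r<48)&(g<48)&(b<48),(285,165,345,215))
for n,(p,e),z in(("red",R_,5),("blue",B_,5),("black",K_,55)): print(n,p.round(1),e,back(p,z,"wrist",c).round(1))
print(back((316,190),55,"wrist",c),back((66,265),50,"wrist",c))
a=back(R_[0],5,"wrist",c)[0];b=back(B_[0],5,"wrist",c)[0];print(np.linalg.norm(a-b),np.degrees(np.arctan2(-(a-b)[0],(a-b)[1])))
E
```

```text
red [364.2 148.3] (np.int64(337), np.int64(392), np.int64(121), np.int64(176)) [[534.5  19.    5. ]]
blue [268.6 148.8] (np.int64(241), np.int64(299), np.int64(121), np.int64(176)) [[523.  -76.9   5. ]]
black [315.8 189.4] (np.int64(287), np.int64(338), np.int64(165), np.int64(214)) [[558.1 -33.2  55. ]]
[[558.66551052 -33.12903662  55.        ]] [[ 604.03933916 -282.54340241   50.        ]]
96.53759191973717 -6.86476075871218
```

Call:
apply_moves:
  increments:
    - {"tx": 0, "ty": 0, "tz": -0.045, "rx": 0, "ry": 0, "rz": 0, "claw": 0.085}
    - {"tx": 0, "ty": 0, "tz": -0.09, "rx": 0, "ry": 0, "rz": 0, "claw": 0.085}
    - {"tx": 0, "ty": 0, "tz": -0.13, "rx": 0, "ry": 0, "rz": 0, "claw": 0.085}
    - {"tx": 0, "ty": 0, "tz": -0.16, "rx": 0, "ry": 0, "rz": 0, "claw": 0.085}
    - {"tx": 0, "ty": 0, "tz": -0.17, "rx": 0, "ry": 0, "rz": 0, "claw": 0.085}
    - {"tx": 0, "ty": 0, "tz": -0.17, "rx": 0, "ry": 0, "rz": 0, "claw": 0.065}
    - {"tx": 0, "ty": 0, "tz": -0.17, "rx": 0, "ry": 0, "rz": 0, "claw": 0.033}
    - {"tx": 0, "ty": 0, "tz": -0.17, "rx": 0, "ry": 0, "rz": 0, "claw": 0.033}
    - {"tx": 0, "ty": 0, "tz": -0.17, "rx": 0, "ry": 0, "rz": 0, "claw": 0.033}
    - {"tx": 0, "ty": 0, "tz": -0.17, "rx": 0, "ry": 0, "rz": 0, "claw": 0.033}
    - {"tx": 0, "ty": 0, "tz": -0.17, "rx": 0, "ry": 0, "rz": 0, "claw": 0.033}
    - {"tx": 0, "ty": 0, "tz": -0.17, "rx": 0, "ry": 0, "rz": 0, "claw": 0.033}

```text
clock: 14.25
eef_pos: [560.0, -33.3, 17.3]
tool_rot: [3.141, 0.004, 3.018]
force: [0.1, 0.6, 5.8]
width: 42.5
```

```bash
python3 st.py; python3 st.py
```

```text
14.25 [560.04 -33.32  17.35] [3.1412 0.0038 3.0178] [0.1 0.6 5.8] 42.5
14.25 [560.04 -33.32  17.35] [3.1412 0.0038 3.0178] [0.1 0.6 5.8] 42.5
```

Call:
apply_moves:
  increments:
    - {"tx": 0, "ty": 0, "tz": 0.03, "rx": 0, "ry": 0, "rz": 0, "claw": 0.033}
    - {"tx": 0, "ty": 0, "tz": 0.07, "rx": 0, "ry": 0, "rz": 0, "claw": 0.033}
    - {"tx": -0.008, "ty": 0.018, "tz": 0.1, "rx": 0, "ry": 0, "rz": 0, "claw": 0.033}
    - {"tx": -0.025, "ty": 0.06, "tz": 0.1, "rx": 0, "ry": 0, "rz": 0.3, "claw": 0.033}
    - {"tx": -0.043, "ty": 0.1, "tz": 0.1, "rx": 0, "ry": 0, "rz": 0.6, "claw": 0.033}
    - {"tx": -0.06, "ty": 0.14, "tz": 0.1, "rx": 0, "ry": 0, "rz": 1.0, "claw": 0.033}
    - {"tx": -0.077, "ty": 0.18, "tz": 0.1, "rx": 0, "ry": 0, "rz": 1.0, "claw": 0.033}
    - {"tx": -0.095, "ty": 0.222, "tz": 0.1, "rx": 0, "ry": 0, "rz": 1.0, "claw": 0.033}
    - {"tx": -0.112, "ty": 0.265, "tz": 0.1, "rx": 0, "ry": 0, "rz": 1.0, "claw": 0.033}
    - {"tx": -0.128, "ty": 0.3, "tz": 0.1, "rx": 0, "ry": 0, "rz": 1.0, "claw": 0.033}
    - {"tx": -0.128, "ty": 0.302, "tz": 0.1, "rx": 0, "ry": 0, "rz": 1.0, "claw": 0.033}
    - {"tx": -0.128, "ty": 0.302, "tz": 0.1, "rx": 0, "ry": 0, "rz": 1.0, "claw": 0.033}

```text
clock: 15.45
eef_pos: [430.1, 270.0, 116.0]
tool_rot: [3.141, 0.001, 3.108]
force: [0.3, -1.1, -0.4]
width: 42.3
```

```bash
python3 st.py wrist w5
```

```text
15.45 [430.08 270.04 116.02] [3.1406e+00 1.0000e-03 3.1082e+00] [ 0.3 -1.1 -0.4] 42.3
```

View pics/w5.png

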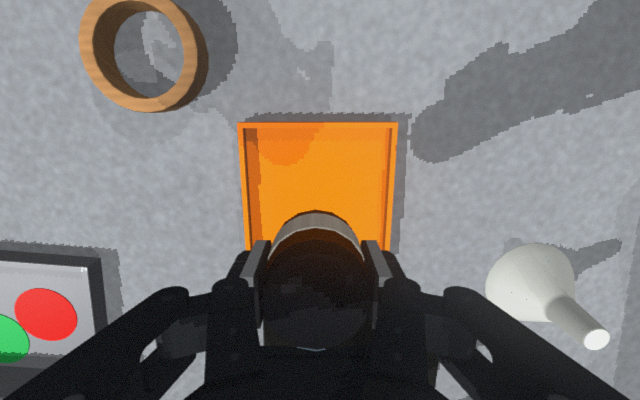

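```bash
python3 - <<'E'
from h import *
import pickle
c=pickle.load(open("pics/w5.pkl","rb"))
p=back([(238,123),(398,122),(246,250),(395,245)],14,"wrist",c); print(p.round(1)); a,b=p[:2]; d=(b-a)/np.linalg.norm(b-a); print(np.linalg.norm(b-a), (a+b)/2+60*np.array([d[1],-d[0],0]),np.degrees(np.arctan2(-d[0],d[1])))
print(back((46,314),5,"wrist",c))
E
```

```text
[[369.4 214.1  14. ]
 [372.6 333.9  14. ]
 [473.2 210.4  14. ]
 [472.7 335.2  14. ]]
119.81300355761408 [430.99383818 272.3891735   14.        ] -1.5412053345341106
[[535.82955315  16.96003541   5.        ]]
```

Call:
apply_moves:
  increments:
    - {"tx": 0.0015, "ty": 0.001, "tz": -0.04, "rx": 0, "ry": 0, "rz": 0, "claw": 0.033}
    - {"tx": 0.0015, "ty": 0.001, "tz": -0.075, "rx": 0, "ry": 0, "rz": 0, "claw": 0.033}
    - {"tx": 0.0015, "ty": 0.001, "tz": -0.092, "rx": 0, "ry": 0, "rz": 0, "claw": 0.033}
    - {"tx": 0.0015, "ty": 0.001, "tz": -0.096, "rx": 0, "ry": 0, "rz": 0, "claw": 0.033}
    - {"tx": 0.0015, "ty": 0.001, "tz": -0.0975, "rx": 0, "ry": 0, "rz": 0, "claw": 0.033}
    - {"tx": 0.0015, "ty": 0.001, "tz": -0.0985, "rx": 0, "ry": 0, "rz": 0, "claw": 0.033}
    - {"tx": 0.0015, "ty": 0.001, "tz": -0.0985, "rx": 0, "ry": 0, "rz": 0, "claw": 0.033}

```text
clock: 16.2
eef_pos: [432.8, 269.8, 17.8]
tool_rot: [3.141, 0.002, 3.105]
force: [1.1, 0.9, -0.2]
width: 42.5
```

Call:
apply_moves:
  increments:
    - {"tx": 0, "ty": 0, "tz": -0.001, "rx": 0, "ry": 0, "rz": 0, "claw": 0.033}
    - {"tx": 0, "ty": 0, "tz": -0.0015, "rx": 0, "ry": 0, "rz": 0, "claw": 0.033}
    - {"tx": 0, "ty": 0, "tz": -0.002, "rx": 0, "ry": 0, "rz": 0, "claw": 0.033}
    - {"tx": 0, "ty": 0, "tz": -0.002, "rx": 0, "ry": 0, "rz": 0, "claw": 0.033}

```text
clock: 16.6
eef_pos: [432.4, 270.0, 16.3]
tool_rot: [3.141, 0.001, 3.105]
force: [-2.0, -0.0, 11.7]
width: 42.2
```

Call:
apply_moves:
  increments:
    - {"tx": 0, "ty": 0, "tz": 0, "rx": 0, "ry": 0, "rz": 0, "claw": 0.05}
    - {"tx": 0, "ty": 0, "tz": 0, "rx": 0, "ry": 0, "rz": 0, "claw": 0.06}
    - {"tx": 0, "ty": 0, "tz": 0, "rx": 0, "ry": 0, "rz": 0, "claw": 0.062}
    - {"tx": 0, "ty": 0, "tz": 0, "rx": 0, "ry": 0, "rz": 0, "claw": 0.062}
    - {"tx": 0, "ty": 0, "tz": 0.02, "rx": 0, "ry": 0, "rz": 0, "claw": 0.062}
    - {"tx": 0, "ty": 0, "tz": 0.05, "rx": 0, "ry": 0, "rz": 0, "claw": 0.062}
    - {"tx": 0, "ty": 0, "tz": 0.1, "rx": 0, "ry": 0, "rz": 0, "claw": 0.062}
    - {"tx": 0, "ty": 0, "tz": 0.15, "rx": 0, "ry": 0, "rz": 0, "claw": 0.085}

```text
clock: 17.4
eef_pos: [431.1, 269.3, 165.7]
tool_rot: [-3.14, -0.002, 3.105]
force: [0.3, 1.2, -0.5]
width: 74.2
```

Call:
apply_moves:
  increments:
    - {"tx": 0.173, "ty": -0.556, "tz": 0, "rx": 0, "ry": 0, "rz": -1, "claw": 0.085}
    - {"tx": 0.173, "ty": -0.556, "tz": 0, "rx": 0, "ry": 0, "rz": -1, "claw": 0.085}
    - {"tx": 0.173, "ty": -0.556, "tz": 0, "rx": 0, "ry": 0, "rz": -1, "claw": 0.085}
    - {"tx": 0.173, "ty": -0.556, "tz": 0, "rx": 0, "ry": 0, "rz": -1, "claw": 0.085}
    - {"tx": 0.173, "ty": -0.556, "tz": 0, "rx": 0, "ry": 0, "rz": -1, "claw": 0.085}
    - {"tx": 0.173, "ty": -0.556, "tz": 0, "rx": 0, "ry": 0, "rz": -1, "claw": 0.085}
    - {"tx": 0.173, "ty": -0.556, "tz": 0, "rx": 0, "ry": 0, "rz": -1, "claw": 0.085}
    - {"tx": 0.173, "ty": -0.556, "tz": 0, "rx": 0, "ry": 0, "rz": -1, "claw": 0.085}
    - {"tx": 0.173, "ty": -0.556, "tz": 0, "rx": 0, "ry": 0, "rz": -1, "claw": 0.085}
    - {"tx": 0.173, "ty": -0.556, "tz": 0, "rx": 0, "ry": 0, "rz": -1, "claw": 0.085}
    - {"tx": 0.173, "ty": -0.556, "tz": 0, "rx": 0, "ry": 0, "rz": -1, "claw": 0.085}
    - {"tx": 0.173, "ty": -0.556, "tz": 0, "rx": 0, "ry": 0, "rz": -1, "claw": 0.085}

```text
clock: 18.6
eef_pos: [604.5, -291.3, 164.4]
tool_rot: [-3.139, 0.0, 3.014]
force: [0.1, -0.5, 0.1]
width: 85.4
```

```bash
python3 st.py wrist w6;python3 st.py; python3 st.py top t6; python3 - <<'E'
from h import *
a=cv2.imread("pics/w6.png");b=cv2.imread("pics/t6.png")
cv2.imwrite("pics/m6.png",np.hstack([cv2.resize(a[100:400,160:480],(400,375)),cv2.resize(b[110:270,120:280],(375,375),interpolation=cv2.INTER_CUBIC)]))
E
```

```text
18.6 [ 604.5  -291.34  164.43] [-3.1393e+00  1.0000e-04  3.0141e+00] [ 0.1 -0.5  0.1] 85.4
18.65 [ 604.94 -297.32  164.38] [-3.1344e+00  2.5000e-03  3.0097e+00] [ 2.9 -5.8  0.8] 84.9
18.65 [ 604.94 -297.32  164.38] [-3.1344e+00  2.5000e-03  3.0097e+00] [ 2.9 -5.8  0.8] 84.9
```

View pics/m6.png

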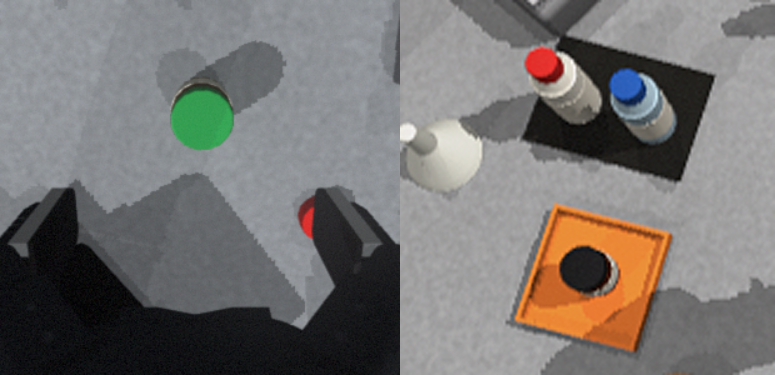

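Left: green cap of the new jar ahead, stray red cap near the right finger. Right: both bottles on the mat, black-capped jar upright in the orange tray. The arm was still settling, so I hold briefly and measure again.

Call:
apply_moves:
  increments:
    - {"tx": 0, "ty": 0, "tz": 0, "rx": 0, "ry": 0, "rz": 0, "claw": 0.085}
    - {"tx": 0, "ty": 0, "tz": 0, "rx": 0, "ry": 0, "rz": 0, "claw": 0.085}
    - {"tx": 0, "ty": 0, "tz": 0, "rx": 0, "ry": 0, "rz": 0, "claw": 0.085}

```text
clock: 19.0
eef_pos: [605.0, -284.0, 164.8]
tool_rot: [3.14, -0.001, 3.02]
force: [0.5, 0.5, 0.2]
width: 84.9
```

```bash
python3 st.py wrist w7; python3 - <<'E'
from h import *
import pickle
c=pickle.load(open("pics/w7.pkl","rb")); im=cv2.imread("pics/w7.png").astype(int); b,g,r=im[...,0],im[...,1],im[...,2]
v,u=np.nonzero((g>1.6*r)&(g>60)); e=(u.min(),u.max(),v.min(),v.max()); print(e,u.mean(),v.mean(),len(u))
print("new",back((u.mean(),v.mean()),50,"wrist",c).round(1)) 
v,u=np.nonzero((r>2*g)&(r>90)); v,u=v[(v>150)&(u>380)&(u<480)],u[(v>150)&(u>380)&(u<480)]; print("redcap",u.min(),u.max(),back((u.min(),v.mean()),15,"wrist",c),back((423,156),12,"top"))
# old jar in out tray from top
t=cv2.imread("pics/t6.png").astype(int); k=(t.max(2)<50); k[:215]=0;k[245:]=0;k[:,:185]=0;k[:,225:]=0
v,u=np.nonzero(k);print("old",u.min(),u.max(),v.min(),v.max(),back(((u.min()+u.max())/2,(v.min()+v.max())/2),54,"top"))
E
```

```text
19.0 [ 605.02 -284.05  164.75] [ 3.1404e+00 -6.0000e-04  3.0205e+00] [0.5 0.5 0.2] 84.9
(np.int64(288), np.int64(617), np.int64(30), np.int64(219)) 501.0270067516879 110.83258314578644 7998
new [[ 555.4 -132.1   50. ]]
redcap 391 411 [[ 709.41539259 -218.5914414    15.        ]] [[ 714.13383451 -198.96839734   12.        ]]
old 189 209 216 234 [[432.10363381 265.11227405  54.        ]]
```

```bash
python3 - <<'E'
from h import *
import pickle
c=pickle.load(open("pics/w7.pkl","rb")); im=cv2.imread("pics/w7.png").astype(int); b,g,r=im[...,0],im[...,1],im[...,2]
m=(g>1.6*r)&(g>60); m[:,:240]=0; m[:,400:]=0; v,u=np.nonzero(m); e=(u.min(),u.max(),v.min(),v.max()); print(e,u.mean(),v.mean(),len(u))
q=np.array([((e[0]+e[1])/2,(e[2]+e[3])/2)]); print(back(q,50,"wrist",c).round(1), back((u.mean(),v.mean()),50,"wrist",c).round(1))
crop(im.astype(np.uint8)[:,:,::-1],240,130,160,120,4,"c7.png")
E
```

```text
(np.int64(288), np.int64(336), np.int64(170), np.int64(219)) 312.1111675126904 194.8700507614213 1970
[[ 604.8 -286.9   50. ]] [[ 605.1 -286.8   50. ]]
```

View pics/c7.png

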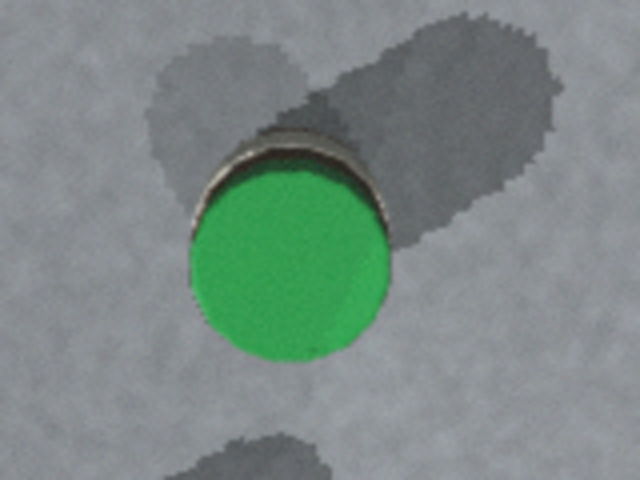

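Call:
apply_moves:
  increments:
    - {"tx": 0, "ty": -0.003, "tz": -0.045, "rx": 0, "ry": 0, "rz": 0, "claw": 0.085}
    - {"tx": 0, "ty": -0.003, "tz": -0.09, "rx": 0, "ry": 0, "rz": 0, "claw": 0.085}
    - {"tx": 0, "ty": -0.003, "tz": -0.125, "rx": 0, "ry": 0, "rz": 0, "claw": 0.085}
    - {"tx": 0, "ty": -0.003, "tz": -0.147, "rx": 0, "ry": 0, "rz": 0, "claw": 0.085}
    - {"tx": 0, "ty": -0.003, "tz": -0.153, "rx": 0, "ry": 0, "rz": 0, "claw": 0.085}
    - {"tx": 0, "ty": -0.003, "tz": -0.153, "rx": 0, "ry": 0, "rz": 0, "claw": 0.06}
    - {"tx": 0, "ty": -0.003, "tz": -0.153, "rx": 0, "ry": 0, "rz": 0, "claw": 0.033}
    - {"tx": 0, "ty": -0.003, "tz": -0.153, "rx": 0, "ry": 0, "rz": 0, "claw": 0.033}
    - {"tx": 0, "ty": -0.003, "tz": -0.153, "rx": 0, "ry": 0, "rz": 0, "claw": 0.033}
    - {"tx": 0, "ty": -0.003, "tz": -0.153, "rx": 0, "ry": 0, "rz": 0, "claw": 0.033}
    - {"tx": 0, "ty": -0.003, "tz": -0.153, "rx": 0, "ry": 0, "rz": 0, "claw": 0.033}
    - {"tx": 0, "ty": -0.003, "tz": -0.153, "rx": 0, "ry": 0, "rz": 0, "claw": 0.033}

```text
clock: 20.25
eef_pos: [606.5, -289.8, 14.1]
tool_rot: [-3.141, 0.004, 3.018]
force: [-1.0, 0.7, 6.1]
width: 42.2
```

```bash
python3 st.py
```

```text
20.25 [ 606.51 -289.8    14.08] [-3.1407  0.0037  3.018 ] [-1.   0.7  6.1] 42.2
```

Call:
apply_moves:
  increments:
    - {"tx": 0, "ty": 0, "tz": 0.03, "rx": 0, "ry": 0, "rz": 0, "claw": 0.033}
    - {"tx": 0, "ty": 0, "tz": 0.07, "rx": 0, "ry": 0, "rz": 0, "claw": 0.033}
    - {"tx": -0.004, "ty": 0.02, "tz": 0.1, "rx": 0, "ry": 0, "rz": 0, "claw": 0.033}
    - {"tx": -0.011, "ty": 0.06, "tz": 0.1, "rx": 0, "ry": 0, "rz": 0, "claw": 0.033}
    - {"tx": -0.018, "ty": 0.1, "tz": 0.1, "rx": 0, "ry": 0, "rz": 0, "claw": 0.033}
    - {"tx": -0.025, "ty": 0.14, "tz": 0.1, "rx": 0, "ry": 0, "rz": 0, "claw": 0.033}
    - {"tx": -0.033, "ty": 0.18, "tz": 0.1, "rx": 0, "ry": 0, "rz": 0, "claw": 0.033}
    - {"tx": -0.04, "ty": 0.22, "tz": 0.1, "rx": 0, "ry": 0, "rz": 0, "claw": 0.033}
    - {"tx": -0.0465, "ty": 0.25, "tz": 0.1, "rx": 0, "ry": 0, "rz": 0, "claw": 0.033}
    - {"tx": -0.0465, "ty": 0.2565, "tz": 0.09, "rx": 0, "ry": 0, "rz": 0, "claw": 0.033}
    - {"tx": -0.0465, "ty": 0.2565, "tz": 0.06, "rx": 0, "ry": 0, "rz": 0, "claw": 0.033}
    - {"tx": -0.0465, "ty": 0.2565, "tz": 0.06, "rx": 0, "ry": 0, "rz": 0, "claw": 0.033}

```text
clock: 21.45
eef_pos: [556.0, -32.9, 69.4]
tool_rot: [-3.141, -0.005, 3.018]
force: [-1.3, -0.3, -1.7]
width: 42.1
```

Call:
apply_moves:
  increments:
    - {"tx": 0, "ty": 0, "tz": 0, "rx": 0, "ry": 0, "rz": 0, "claw": 0.033}
    - {"tx": 0, "ty": 0, "tz": 0, "rx": 0, "ry": 0, "rz": 0, "claw": 0.033}

```text
clock: 21.65
eef_pos: [559.2, -33.8, 72.8]
tool_rot: [-3.141, 0.002, 3.016]
force: [1.0, 0.3, -1.1]
width: 42.7
```

```bash
python3 st.py wrist w8; python3 st.py
```

```text
21.65 [559.21 -33.82  72.76] [-3.1413e+00  1.7000e-03  3.0165e+00] [ 1.   0.3 -1.1] 42.7
21.7 [559.3  -33.66  72.89] [-3.1415e+00  2.0000e-03  3.0166e+00] [ 0.8  0.  -1.2] 42.4
```

View pics/w8.png

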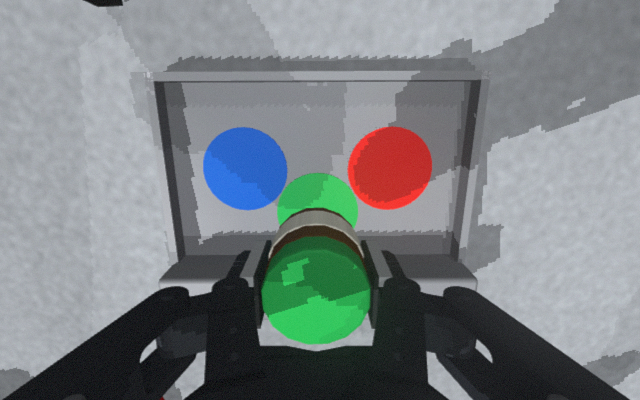

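```bash
python3 - <<'E'
from h import *
import pickle
c=pickle.load(open("pics/w8.pkl","rb")); im=cv2.imread("pics/w8.png").astype(int); b,g,r=im[...,0],im[...,1],im[...,2]
def cen(m,u,v,x,y):
    k=np.zeros_like(m);k[v:y,u:x]=1;m=(m&k).astype(np.uint8); cn=max(cv2.findContours(m,0,1)[0],key=cv2.contourArea); return np.array(cv2.fitEllipse(cn)[0]),cv2.boundingRect(cn)
R_,B_=cen((r>1.8*g)&(r>60),330,110,450,225),cen((b>1.5*r)&(b>60),190,110,300,225)
a=back(R_[0],5,"wrist",c)[0];q=back(B_[0],5,"wrist",c)[0]; d=(a-q)/np.linalg.norm(a-q)
print(R_,B_,a,q,np.linalg.norm(a-q),"green",(a+q)/2+30*np.array([d[1],-d[0],0]),np.degrees(np.arctan2(-d[0],d[1])))
G=cen((g>1.4*r)&(g>40),270,172,365,212); print(G)
print(back([(317.5,173)],5,"wrist",c), "cap",back([(316,290),(316,296)],108.7,"wrist",c))
E
```

```text
(array([389.43380737, 167.71652222]), (348, 126, 84, 84)) (array([244.68745422, 168.2263031 ]), (203, 127, 85, 84)) [534.30182865  19.26344559   5.        ] [522.60707114 -77.04303751   5.        ] 97.01394765769919 green [558.23567788 -32.50621127   5.        ] -6.923682757553696
(array([312.00588989, 193.04133606]), (270, 172, 88, 40))
[[531.89834059 -28.99082584   5.        ]] cap [[555.91644945 -32.95025112 108.7       ]
 [558.52112655 -33.2760221  108.7       ]]
```

Call:
apply_moves:
  increments:
    - {"tx": 0, "ty": 0.0005, "tz": -0.025, "rx": 0, "ry": 0, "rz": 0, "claw": 0.033}
    - {"tx": 0, "ty": 0.0005, "tz": -0.043, "rx": 0, "ry": 0, "rz": 0, "claw": 0.033}
    - {"tx": 0, "ty": 0.0005, "tz": -0.05, "rx": 0, "ry": 0, "rz": 0, "claw": 0.033}
    - {"tx": 0, "ty": 0.0005, "tz": -0.0525, "rx": 0, "ry": 0, "rz": 0, "claw": 0.033}
    - {"tx": 0, "ty": 0.0005, "tz": -0.0535, "rx": 0, "ry": 0, "rz": 0, "claw": 0.033}
    - {"tx": 0, "ty": 0.0005, "tz": -0.0545, "rx": 0, "ry": 0, "rz": 0, "claw": 0.033}
    - {"tx": 0, "ty": 0.0005, "tz": -0.0545, "rx": 0, "ry": 0, "rz": 0, "claw": 0.033}

```text
clock: 22.4
eef_pos: [558.6, -32.6, 19.0]
tool_rot: [-3.142, 0.001, 3.018]
force: [-2.8, -0.0, 7.0]
width: 42.5
```

Call:
apply_moves:
  increments:
    - {"tx": 0, "ty": 0, "tz": 0, "rx": 0, "ry": 0, "rz": 0, "claw": 0.05}
    - {"tx": 0, "ty": 0, "tz": 0, "rx": 0, "ry": 0, "rz": 0, "claw": 0.06}
    - {"tx": 0, "ty": 0, "tz": 0, "rx": 0, "ry": 0, "rz": 0, "claw": 0.07}
    - {"tx": 0, "ty": 0, "tz": 0, "rx": 0, "ry": 0, "rz": 0, "claw": 0.07}
    - {"tx": 0, "ty": 0, "tz": 0.02, "rx": 0, "ry": 0, "rz": 0, "claw": 0.07}
    - {"tx": 0, "ty": 0, "tz": 0.06, "rx": 0, "ry": 0, "rz": 0, "claw": 0.07}
    - {"tx": 0, "ty": 0, "tz": 0.11, "rx": 0, "ry": 0, "rz": 0, "claw": 0.085}
    - {"tx": 0, "ty": 0, "tz": 0.15, "rx": 0, "ry": 0, "rz": 0, "claw": 0.085}
    - {"tx": 0, "ty": 0, "tz": 0.167, "rx": 0, "ry": 0, "rz": 0, "claw": 0.085}
    - {"tx": 0, "ty": 0, "tz": 0.167, "rx": 0, "ry": 0, "rz": 0, "claw": 0.085}
    - {"tx": 0, "ty": 0, "tz": 0.167, "rx": 0, "ry": 0, "rz": 0, "claw": 0.085}

```text
clock: 23.5
eef_pos: [558.1, -32.2, 184.1]
tool_rot: [3.142, -0.0, 3.018]
force: [0.2, -0.9, -0.4]
width: 85.1
```

```bash
python3 st.py wrist w9; python3 - <<'E'
from h import *
im=cv2.imread("pics/w9.png")
a=cv2.imread("pics/w4.png")
cv2.imwrite("pics/m9.png",np.hstack([cv2.resize(x[110:230,255:375],None,fx=3.3,fy=3.3,interpolation=cv2.INTER_CUBIC) for x in(a,im)]))
E
```

```text
23.5 [558.13 -32.16 184.13] [ 3.1415e+00 -1.0000e-04  3.0180e+00] [ 0.2 -0.9 -0.4] 85.1
```

View pics/m9.png

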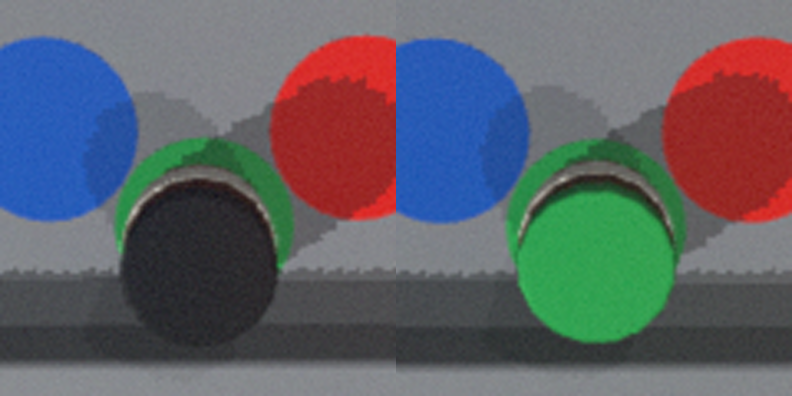

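New jar sits laterally central on the green spot with a ~6 mm ring of green in front (ideal 6 mm) — better centred than the old one was. On to the blue bottle.

Call:
apply_moves:
  increments:
    - {"tx": 0.006, "ty": 0.04, "tz": 0, "rx": 0, "ry": 0, "rz": -1.65, "claw": 0.085}
    - {"tx": 0.011, "ty": 0.075, "tz": 0, "rx": 0, "ry": 0, "rz": -3.3, "claw": 0.085}
    - {"tx": 0.016, "ty": 0.11, "tz": 0, "rx": 0, "ry": 0, "rz": -4.95, "claw": 0.085}
    - {"tx": 0.021, "ty": 0.145, "tz": 0, "rx": 0, "ry": 0, "rz": -6.6, "claw": 0.085}
    - {"tx": 0.027, "ty": 0.18, "tz": 0, "rx": 0, "ry": 0, "rz": -8.25, "claw": 0.085}
    - {"tx": 0.032, "ty": 0.215, "tz": 0, "rx": 0, "ry": 0, "rz": -9.9, "claw": 0.085}
    - {"tx": 0.037, "ty": 0.25, "tz": 0, "rx": 0, "ry": 0, "rz": -11.55, "claw": 0.085}
    - {"tx": 0.041, "ty": 0.275, "tz": 0, "rx": 0, "ry": 0, "rz": -13.2, "claw": 0.085}
    - {"tx": 0.043, "ty": 0.292, "tz": 0, "rx": 0, "ry": 0, "rz": -14.85, "claw": 0.085}
    - {"tx": 0.043, "ty": 0.292, "tz": 0, "rx": 0, "ry": 0, "rz": -16.5, "claw": 0.085}
    - {"tx": 0.043, "ty": 0.292, "tz": 0, "rx": 0, "ry": 0, "rz": -18, "claw": 0.085}
    - {"tx": 0.043, "ty": 0.292, "tz": 0, "rx": 0, "ry": 0, "rz": -18, "claw": 0.085}

```text
clock: 24.75
eef_pos: [600.3, 259.6, 181.9]
tool_rot: [-3.139, 0.003, 1.447]
force: [0.4, -0.2, -0.6]
width: 85.0
```

Call:
apply_moves:
  increments:
    - {"tx": 0, "ty": 0, "tz": 0, "rx": 0, "ry": 0, "rz": 0, "claw": 0.085}
    - {"tx": 0, "ty": 0, "tz": 0, "rx": 0, "ry": 0, "rz": 0, "claw": 0.085}

```text
clock: 24.95
eef_pos: [601.1, 259.4, 183.5]
tool_rot: [-3.141, 0.001, 1.449]
force: [-0.0, 1.0, -0.1]
width: 84.8
```

```bash
python3 st.py wrist w10
```

```text
24.95 [601.1  259.37 183.51] [-3.1405e+00  7.0000e-04  1.4488e+00] [-0.   1.  -0.1] 84.8
```

View pics/w10.png

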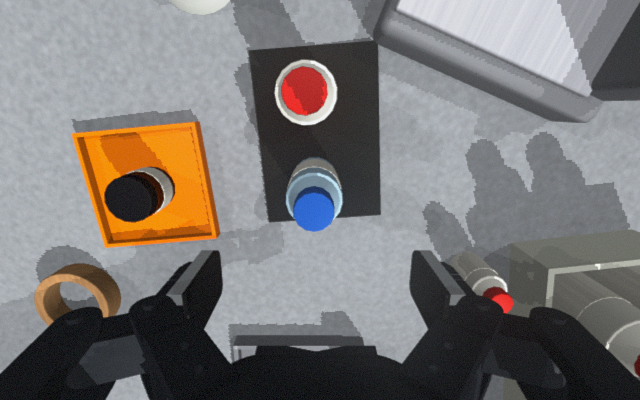

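```bash
python3 - <<'E'
from h import *
import pickle
c=pickle.load(open("pics/w10.pkl","rb")); im=cv2.imread("pics/w10.png").astype(int); b,g,r=im[...,0],im[...,1],im[...,2]
def cen(m,u,v,x,y):
    k=np.zeros_like(m);k[v:y,u:x]=1;m=(m&k).astype(np.uint8); cn=max(cv2.findContours(m,0,1)[0],key=cv2.contourArea); return np.array(cv2.fitEllipse(cn)[0]),cv2.boundingRect(cn)
R_,B_=cen((r>1.8*g)&(r>60),260,60,350,130),cen((b>1.8*r)&(b>100),280,170,350,240)
print(R_,back(R_[0],113,"wrist",c),B_,back(B_[0],113,"wrist",c),back((315,210.5),113,"wrist",c))
K_=cen((im.max(2)<50),100,165,165,225); print("old",K_,back(K_[0],54,"wrist",c))
p=back([(75,133),(200,122),(217,240),(104,246)],14,"wrist",c); print(p.round(1),p.mean(0)); 
crop(im.astype(np.uint8)[:,:,::-1],65,110,160,145,4,"c10.png")
E
```

```text
(array([303.85189819,  90.39523315]), (281, 67, 46, 48)) [[602.50893268 339.80964483 113.        ]] (array([313.4362793 , 210.99679565]), (293, 191, 41, 41)) [[598.61534579 258.92634004 113.        ]] [[599.75626323 259.15930581 113.        ]]
old (array([132.20075989, 196.45089722]), (105, 173, 55, 48)) [[437.53638694 272.48743455  54.        ]]
[[375.5 332.7  14. ]
 [497.4 328.2  14. ]
 [488.3 206.6  14. ]
 [367.2 214.3  14. ]] [432.10967834 270.43108234  14.        ]
```

View pics/c10.png

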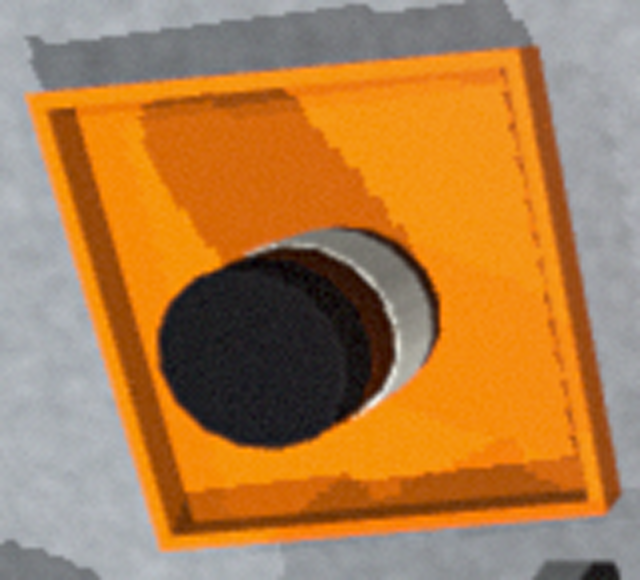

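Jar is central in the orange tray (≈(433,271) vs tray (432,270)); blue cap at (315,210.5) → (600,259), right under the tool. Pick it.

Call:
apply_moves:
  increments:
    - {"tx": -0.001, "ty": 0, "tz": -0.04, "rx": 0, "ry": 0, "rz": 0, "claw": 0.085}
    - {"tx": -0.001, "ty": 0, "tz": -0.08, "rx": 0, "ry": 0, "rz": 0, "claw": 0.085}
    - {"tx": -0.001, "ty": 0, "tz": -0.11, "rx": 0, "ry": 0, "rz": 0, "claw": 0.085}
    - {"tx": -0.001, "ty": 0, "tz": -0.1265, "rx": 0, "ry": 0, "rz": 0, "claw": 0.085}
    - {"tx": -0.001, "ty": 0, "tz": -0.1265, "rx": 0, "ry": 0, "rz": 0, "claw": 0.085}
    - {"tx": -0.001, "ty": 0, "tz": -0.1265, "rx": 0, "ry": 0, "rz": 0, "claw": 0.06}
    - {"tx": -0.001, "ty": 0, "tz": -0.1265, "rx": 0, "ry": 0, "rz": 0, "claw": 0.035}
    - {"tx": -0.001, "ty": 0, "tz": -0.1265, "rx": 0, "ry": 0, "rz": 0, "claw": 0.035}
    - {"tx": -0.001, "ty": 0, "tz": -0.1265, "rx": 0, "ry": 0, "rz": 0, "claw": 0.035}
    - {"tx": -0.001, "ty": 0, "tz": -0.1265, "rx": 0, "ry": 0, "rz": 0, "claw": 0.035}
    - {"tx": -0.001, "ty": 0, "tz": -0.1265, "rx": 0, "ry": 0, "rz": 0, "claw": 0.035}
    - {"tx": -0.001, "ty": 0, "tz": -0.1265, "rx": 0, "ry": 0, "rz": 0, "claw": 0.035}

```text
clock: 26.2
eef_pos: [601.4, 260.3, 59.9]
tool_rot: [3.139, -0.002, 1.447]
force: [-1.2, -0.8, 5.6]
width: 44.5
```

```bash
python3 st.py
```

```text
26.2 [601.35 260.27  59.93] [ 3.1393e+00 -1.8000e-03  1.4475e+00] [-1.2 -0.8  5.6] 44.5
```

Call:
apply_moves:
  increments:
    - {"tx": 0, "ty": 0, "tz": 0.03, "rx": 0, "ry": 0, "rz": 0, "claw": 0.035}
    - {"tx": 0, "ty": 0, "tz": 0.07, "rx": 0, "ry": 0, "rz": 0, "claw": 0.035}
    - {"tx": -0.004, "ty": -0.02, "tz": 0.1, "rx": 0, "ry": 0, "rz": 0, "claw": 0.035}
    - {"tx": -0.014, "ty": -0.065, "tz": 0.1, "rx": 0, "ry": 0, "rz": 0, "claw": 0.035}
    - {"tx": -0.024, "ty": -0.11, "tz": 0.1, "rx": 0, "ry": 0, "rz": 0, "claw": 0.035}
    - {"tx": -0.035, "ty": -0.155, "tz": 0.1, "rx": 0, "ry": 0, "rz": 0, "claw": 0.035}
    - {"tx": -0.046, "ty": -0.2, "tz": 0.1, "rx": 0, "ry": 0, "rz": 0, "claw": 0.035}
    - {"tx": -0.057, "ty": -0.245, "tz": 0.1, "rx": 0, "ry": 0, "rz": 0, "claw": 0.035}
    - {"tx": -0.068, "ty": -0.29, "tz": 0.1, "rx": 0, "ry": 0, "rz": 0, "claw": 0.035}
    - {"tx": -0.0765, "ty": -0.325, "tz": 0.1, "rx": 0, "ry": 0, "rz": 0, "claw": 0.035}
    - {"tx": -0.0785, "ty": -0.336, "tz": 0.1, "rx": 0, "ry": 0, "rz": 0, "claw": 0.035}
    - {"tx": -0.0785, "ty": -0.336, "tz": 0.06, "rx": 0, "ry": 0, "rz": 0, "claw": 0.035}

```text
clock: 27.4
eef_pos: [526.1, -80.0, 122.1]
tool_rot: [3.129, 0.001, 1.443]
force: [2.5, 0.4, -2.1]
width: 44.2
```

Call:
apply_moves:
  increments:
    - {"tx": 0, "ty": 0, "tz": 0, "rx": 0, "ry": 0, "rz": 0, "claw": 0.035}
    - {"tx": 0, "ty": 0, "tz": 0, "rx": 0, "ry": 0, "rz": 0, "claw": 0.035}
    - {"tx": 0, "ty": 0, "tz": 0, "rx": 0, "ry": 0, "rz": 0, "claw": 0.035}

```text
clock: 27.7
eef_pos: [522.9, -75.6, 119.0]
tool_rot: [3.14, -0.0, 1.449]
force: [-0.0, -0.8, -1.8]
width: 44.4
```

```bash
python3 st.py wrist w11
```

```text
27.7 [522.92 -75.65 119.  ] [ 3.1397e+00 -3.0000e-04  1.4485e+00] [-0.  -0.8 -1.8] 44.4
```

Call:
apply_moves:
  increments:
    - {"tx": 0, "ty": -0.001, "tz": -0.025, "rx": 0, "ry": 0, "rz": 0, "claw": 0.035}
    - {"tx": 0, "ty": -0.001, "tz": -0.045, "rx": 0, "ry": 0, "rz": 0, "claw": 0.035}
    - {"tx": 0, "ty": -0.001, "tz": -0.053, "rx": 0, "ry": 0, "rz": 0, "claw": 0.035}
    - {"tx": 0, "ty": -0.001, "tz": -0.0555, "rx": 0, "ry": 0, "rz": 0, "claw": 0.035}
    - {"tx": 0, "ty": -0.001, "tz": -0.0565, "rx": 0, "ry": 0, "rz": 0, "claw": 0.035}
    - {"tx": 0, "ty": -0.001, "tz": -0.0575, "rx": 0, "ry": 0, "rz": 0, "claw": 0.035}
    - {"tx": 0, "ty": -0.001, "tz": -0.0575, "rx": 0, "ry": 0, "rz": 0, "claw": 0.035}

```text
clock: 28.45
eef_pos: [522.4, -77.3, 61.9]
tool_rot: [3.14, -0.001, 1.447]
force: [-2.2, 1.3, 5.2]
width: 44.3
```

Call:
apply_moves:
  increments:
    - {"tx": 0, "ty": 0, "tz": 0, "rx": 0, "ry": 0, "rz": 0, "claw": 0.06}
    - {"tx": 0, "ty": 0, "tz": 0, "rx": 0, "ry": 0, "rz": 0, "claw": 0.075}
    - {"tx": 0, "ty": 0, "tz": 0, "rx": 0, "ry": 0, "rz": 0, "claw": 0.085}
    - {"tx": 0, "ty": 0, "tz": 0, "rx": 0, "ry": 0, "rz": 0, "claw": 0.085}
    - {"tx": 0, "ty": 0, "tz": 0, "rx": 0, "ry": 0, "rz": 0, "claw": 0.085}
    - {"tx": 0, "ty": 0, "tz": 0.03, "rx": 0, "ry": 0, "rz": 0, "claw": 0.085}
    - {"tx": 0, "ty": 0, "tz": 0.08, "rx": 0, "ry": 0, "rz": 0, "claw": 0.085}
    - {"tx": 0, "ty": 0, "tz": 0.12, "rx": 0, "ry": 0, "rz": 0, "claw": 0.085}
    - {"tx": 0, "ty": 0, "tz": 0.125, "rx": 0, "ry": 0, "rz": 0, "claw": 0.085}
    - {"tx": 0, "ty": 0, "tz": 0.125, "rx": 0, "ry": 0, "rz": 0, "claw": 0.085}
    - {"tx": 0, "ty": 0, "tz": 0.125, "rx": 0, "ry": 0, "rz": 0, "claw": 0.085}

```text
clock: 29.55
eef_pos: [521.1, -76.8, 184.3]
tool_rot: [-3.14, -0.0, 1.447]
force: [-0.3, -0.3, -0.7]
width: 84.9
```

```bash
python3 st.py wrist w12; cat > an.py <<'E'
from h import *
import pickle,sys
def run(f,zc=115):
    c=pickle.load(open(f"pics/{f}.pkl","rb")); im=cv2.imread(f"pics/{f}.png").astype(int); b,g,r=im[...,0],im[...,1],im[...,2]
    for n,m in(("blue",(b>1.8*r)&(b>80)),("red",(r>2*g)&(r>80)&(r>2*b)),("green",(g>1.5*r)&(g>60))):
        for cn in cv2.findContours(m.astype(np.uint8),0,1)[0]:
            if cv2.contourArea(cn)<150: continue
            e=cv2.fitEllipse(cn) ; p=np.array(e[0]); print(f,n,p.round(1),cv2.boundingRect(cn),"z5",back(p,5,"wrist",c)[0,:2].round(1),"z115",back(p,115,"wrist",c)[0,:2].round(1),"z55",back(p,55,"wrist",c)[0,:2].round(1))
for f in sys.argv[1:]: run(f)
E
python3 an.py w3 w12; for i in 3 12; do python3 -c "
import cv2,sys
" ; done
```

```text
29.55 [521.08 -76.78 184.28] [-3.1397e+00 -4.0000e-04  1.4475e+00] [-0.3 -0.3 -0.7] 84.9
w3 blue [314.6 206.9] (294, 184, 42, 46) z5 [ 516.9 -110. ] z115 [521.7 -75.4] z55 [519.1 -94.3]
w3 blue [315.6 179.5] (290, 149, 54, 36) z5 [521.7 -80.6] z115 [524.9 -56. ] z55 [523.2 -69.4]
w3 red [505.5 264. ] (490, 247, 33, 34) z5 [ 720.1 -204.3] z115 [ 656.  -137.7] z55 [ 691. -174.]
w3 red [315.7  75.5] (286, 44, 60, 64) z5 [534.9  19.5] z115 [533.6  10.1] z55 [534.3  15.2]
w3 green [314.5 209.1] (295, 190, 40, 39) z5 [ 516.4 -112.4] z115 [521.4 -77. ] z55 [518.7 -96.4]
w3 green [362.8 148.5] (319, 99, 53, 85) z5 [573.  -55.1] z115 [558.8 -39.1] z55 [566.6 -47.9]
w12 blue [315.4 211.7] (295, 188, 41, 46) z5 [ 515.1 -113.8] z115 [519.9 -77.4] z55 [517.3 -97.3]
w12 blue [317.  180.4] (292, 150, 55, 39) z5 [521.  -80.2] z115 [523.8 -55.3] z55 [522.2 -68.9]
w12 red [507.3 266.5] (492, 249, 33, 35) z5 [ 720.3 -204.2] z115 [ 655.3 -137. ] z55 [ 690.7 -173.7]
w12 red [318.9  76.7] (290, 46, 59, 63) z5 [534.9  19.4] z115 [533.   10.5] z55 [534.   15.4]
w12 green [315.2 213.6] (295, 194, 41, 40) z5 [ 514.7 -115.9] z115 [519.6 -78.8] z55 [516.9 -99. ]
w12 green [349.9 135.6] (321, 100, 60, 88) z5 [559.  -38.9] z115 [548.9 -28. ] z55 [554.4 -33.9]
```

```bash
python3 - <<'E'
from h import *
for f,v0 in(("w3",145),("w12",145)):
    im=cv2.imread(f"pics/{f}.png").astype(int); b,g,r=im[...,0],im[...,1],im[...,2]
    m=(b>1.8*r)&(b>60); w=(b<1.8*r)&(im.sum(2)>220); print(f)
    for v in range(v0,196,2): print(v,"".join("#" if m[v,u] else ("o" if r[v,u]>110 else ".") for u in range(284,356)))
E
```

```text
w3
145 .....................................oo.................................
147 ...............................................oo.......................
149 ...............................####.......o.............................
151 ......................######################............................
153 ...................#############################........................
155 ................##################################......................
157 ..............#########.................#############.ooooo.............
159 ............#######.........................##########..ooooooooooooo...
161 ..........######..............................##########.ooooooooooooooo
163 .........#####..............oooo................#########ooooooooooooooo
165 ........####.........oooooooooooooooooooo.........########.ooooooooooooo
167 .......####.....oooooo...................ooo.......########ooooooooooooo
169 .......###....ooo.............................oo....#######.oooooooooooo
171 ......###..oooo..........ooooooooooooo..........ooo..#######oooooooooooo
173 o.....##..oo...
[... 2210 characters left out ...]
ooooooo
179 .oo......o......ooooo....................ooooooo.....oo.######.ooooooooo
181 oooooo..o.....oooo..........................oooooo....oo.#####oooooooooo
183 ooooo..o....ooo................................oooooo..oo#####oooooooooo
185 oo.oooo...ooo.....................................ooooo.oo###ooooooooooo
187 .o..oo..ooo........................................ooooo.o##.ooooooooooo
189 .oooo..ooo................###########...............ooooo.oooooooooooooo
191 oo.o..ooo............#####################........o..ooooooooooooooooooo
193 .oo..oo............##########################..o.oooooooooo.oooooooooooo
195 oo..ooo..........##############################.o.oooooooooooooooooooooo
```

Ring analysis: the blue bottle sits about 3.3 mm too far in −x and 2.5 mm in −y on its spot. I mend this by regripping and shifting.

Call:
apply_moves:
  increments:
    - {"tx": 0, "ty": 0, "tz": -0.045, "rx": 0, "ry": 0, "rz": 0, "claw": 0.085}
    - {"tx": 0, "ty": 0, "tz": -0.085, "rx": 0, "ry": 0, "rz": 0, "claw": 0.085}
    - {"tx": 0, "ty": 0, "tz": -0.11, "rx": 0, "ry": 0, "rz": 0, "claw": 0.085}
    - {"tx": 0, "ty": 0, "tz": -0.124, "rx": 0, "ry": 0, "rz": 0, "claw": 0.085}
    - {"tx": 0, "ty": 0, "tz": -0.124, "rx": 0, "ry": 0, "rz": 0, "claw": 0.085}
    - {"tx": 0, "ty": 0, "tz": -0.124, "rx": 0, "ry": 0, "rz": 0, "claw": 0.06}
    - {"tx": 0, "ty": 0, "tz": -0.124, "rx": 0, "ry": 0, "rz": 0, "claw": 0.035}
    - {"tx": 0, "ty": 0, "tz": -0.124, "rx": 0, "ry": 0, "rz": 0, "claw": 0.035}
    - {"tx": 0, "ty": 0, "tz": -0.124, "rx": 0, "ry": 0, "rz": 0, "claw": 0.035}
    - {"tx": 0, "ty": 0, "tz": -0.124, "rx": 0, "ry": 0, "rz": 0, "claw": 0.035}
    - {"tx": 0, "ty": 0, "tz": -0.124, "rx": 0, "ry": 0, "rz": 0, "claw": 0.035}
    - {"tx": 0, "ty": 0, "tz": -0.124, "rx": 0, "ry": 0, "rz": 0, "claw": 0.035}

```text
clock: 30.8
eef_pos: [522.2, -77.3, 62.3]
tool_rot: [3.14, -0.0, 1.447]
force: [-2.1, -1.4, 6.4]
width: 44.0
```

Call:
apply_moves:
  increments:
    - {"tx": 0, "ty": 0, "tz": 0.004, "rx": 0, "ry": 0, "rz": 0, "claw": 0.035}
    - {"tx": 0.0015, "ty": 0.0012, "tz": 0.006, "rx": 0, "ry": 0, "rz": 0, "claw": 0.035}
    - {"tx": 0.0033, "ty": 0.0025, "tz": 0.006, "rx": 0, "ry": 0, "rz": 0, "claw": 0.035}
    - {"tx": 0.0033, "ty": 0.0025, "tz": 0.006, "rx": 0, "ry": 0, "rz": 0, "claw": 0.035}
    - {"tx": 0.0033, "ty": 0.0025, "tz": 0.006, "rx": 0, "ry": 0, "rz": 0, "claw": 0.035}
    - {"tx": 0.0033, "ty": 0.0025, "tz": 0.003, "rx": 0, "ry": 0, "rz": 0, "claw": 0.035}
    - {"tx": 0.0033, "ty": 0.0025, "tz": 0.0015, "rx": 0, "ry": 0, "rz": 0, "claw": 0.035}
    - {"tx": 0.0033, "ty": 0.0025, "tz": 0.0005, "rx": 0, "ry": 0, "rz": 0, "claw": 0.035}
    - {"tx": 0.0033, "ty": 0.0025, "tz": 0, "rx": 0, "ry": 0, "rz": 0, "claw": 0.035}
    - {"tx": 0.0033, "ty": 0.0025, "tz": 0, "rx": 0, "ry": 0, "rz": 0, "claw": 0.035}

```text
clock: 31.8
eef_pos: [524.9, -74.8, 62.3]
tool_rot: [-3.141, -0.001, 1.447]
force: [-3.2, 1.2, 11.6]
width: 43.8
```

Call:
apply_moves:
  increments:
    - {"tx": 0, "ty": 0, "tz": 0, "rx": 0, "ry": 0, "rz": 0, "claw": 0.055}
    - {"tx": 0, "ty": 0, "tz": 0, "rx": 0, "ry": 0, "rz": 0, "claw": 0.07}
    - {"tx": 0, "ty": 0, "tz": 0, "rx": 0, "ry": 0, "rz": 0, "claw": 0.085}
    - {"tx": 0, "ty": 0, "tz": 0, "rx": 0, "ry": 0, "rz": 0, "claw": 0.085}
    - {"tx": 0, "ty": 0, "tz": 0, "rx": 0, "ry": 0, "rz": 0, "claw": 0.085}
    - {"tx": 0, "ty": 0, "tz": 0.03, "rx": 0, "ry": 0, "rz": 0, "claw": 0.085}
    - {"tx": 0, "ty": 0, "tz": 0.08, "rx": 0, "ry": 0, "rz": 0, "claw": 0.085}
    - {"tx": -0.001, "ty": 0, "tz": 0.12, "rx": 0, "ry": 0, "rz": 0, "claw": 0.085}
    - {"tx": -0.003, "ty": -0.002, "tz": 0.124, "rx": 0, "ry": 0, "rz": 0, "claw": 0.085}
    - {"tx": -0.003, "ty": -0.002, "tz": 0.124, "rx": 0, "ry": 0, "rz": 0, "claw": 0.085}
    - {"tx": -0.003, "ty": -0.002, "tz": 0.124, "rx": 0, "ry": 0, "rz": 0, "claw": 0.085}
    - {"tx": -0.003, "ty": -0.002, "tz": 0.124, "rx": 0, "ry": 0, "rz": 0, "claw": 0.085}

```text
clock: 33.0
eef_pos: [521.2, -76.3, 183.9]
tool_rot: [-3.139, -0.0, 1.447]
force: [-0.7, -0.3, -1.2]
width: 84.9
```

```bash
python3 st.py wrist w13; python3 an.py w13 | grep -v green; python3 - <<'E'
from h import *
for f,v0 in(("w13",145),):
    im=cv2.imread(f"pics/{f}.png").astype(int); b,g,r=im[...,0],im[...,1],im[...,2]
    m=(b>1.8*r)&(b>60)
    for v in range(v0,196,2): print(v,"".join("#" if m[v,u] else ("o" if r[v,u]>110 else ".") for u in range(284,356)))
E
```

```text
33.0 [521.23 -76.35 183.86] [-3.1387e+00 -1.0000e-04  1.4473e+00] [-0.7 -0.3 -1.2] 84.9
w13 blue [318.7 209. ] (298, 185, 42, 46) z5 [ 519.  -110.8] z115 [522.6 -75.2] z55 [520.6 -94.6]
w13 blue [318.4 180.5] (292, 151, 55, 33) z5 [522.4 -80.1] z115 [524.8 -55. ] z55 [523.5 -68.6]
w13 red [507.4 267. ] (492, 250, 33, 34) z5 [ 720.1 -204.1] z115 [ 655.2 -136.8] z55 [ 690.6 -173.5]
w13 red [318.8  77. ] (290, 46, 59, 63) z5 [534.9  19.5] z115 [533.1  10.7] z55 [534.1  15.5]
145 ...............................................o........................
147 .............................................#......................#...
149 ..............................................#.........................
151 ...............................##########...............................
153 ........................#######################................#........
155 .....................##############################......#..............
157 ..................##########.............############...................
159 ...............########.......................#########..ooooooooo.....o
161 ...
[... 678 characters left out ...]
ooooooo
179 ...o..o.##......oooo.............................oooooo..oo.##.ooooooooo
181 oo.oooo.......oooo..................................ooooo.oo##.ooooooooo
183 .oo.oooo.o..ooo.......................................ooooooo#oooooooooo
185 o.ooooooo..ooo....................##...................ooooooooooooooooo
187 o.oooooo..oo..............##################.........oooooooo.oooooooooo
189 ooo.o.o..oo.............######################....ooo.oooooooooooooooooo
191 oooo....oo...........############################..ooooooooooooooooooooo
193 ooooo..ooo.........################################.oooooooooooooooooooo
195 oo..o..oo.........##################################.ooooooooooooooooooo
```

Blue ring is now even (5.5 px top, 5/6 px sides) — centred within about 0.5 mm. On to the red bottle.

Call:
apply_moves:
  increments:
    - {"tx": 0.009, "ty": 0.045, "tz": 0, "rx": 0, "ry": 0, "rz": 0, "claw": 0.085}
    - {"tx": 0.018, "ty": 0.09, "tz": 0, "rx": 0, "ry": 0, "rz": 0, "claw": 0.085}
    - {"tx": 0.027, "ty": 0.135, "tz": 0, "rx": 0, "ry": 0, "rz": 0, "claw": 0.085}
    - {"tx": 0.036, "ty": 0.18, "tz": 0, "rx": 0, "ry": 0, "rz": 0, "claw": 0.085}
    - {"tx": 0.045, "ty": 0.225, "tz": 0, "rx": 0, "ry": 0, "rz": 0, "claw": 0.085}
    - {"tx": 0.054, "ty": 0.27, "tz": 0, "rx": 0, "ry": 0, "rz": 0, "claw": 0.085}
    - {"tx": 0.063, "ty": 0.315, "tz": 0, "rx": 0, "ry": 0, "rz": 0, "claw": 0.085}
    - {"tx": 0.072, "ty": 0.36, "tz": 0, "rx": 0, "ry": 0, "rz": 0, "claw": 0.085}
    - {"tx": 0.079, "ty": 0.4, "tz": 0, "rx": 0, "ry": 0, "rz": 0, "claw": 0.085}
    - {"tx": 0.0823, "ty": 0.4162, "tz": 0, "rx": 0, "ry": 0, "rz": 0, "claw": 0.085}
    - {"tx": 0.0823, "ty": 0.4162, "tz": 0, "rx": 0, "ry": 0, "rz": 0, "claw": 0.085}
    - {"tx": 0.0823, "ty": 0.4162, "tz": 0, "rx": 0, "ry": 0, "rz": 0, "claw": 0.085}

```text
clock: 34.25
eef_pos: [604.0, 338.0, 183.9]
tool_rot: [-3.14, 0.003, 1.447]
force: [-0.2, 0.6, 0.2]
width: 84.7
```

Call:
apply_moves:
  increments:
    - {"tx": 0, "ty": 0, "tz": 0, "rx": 0, "ry": 0, "rz": 0, "claw": 0.085}
    - {"tx": 0, "ty": 0, "tz": 0, "rx": 0, "ry": 0, "rz": 0, "claw": 0.085}
    - {"tx": 0, "ty": 0, "tz": 0, "rx": 0, "ry": 0, "rz": 0, "claw": 0.085}

```text
clock: 34.55
eef_pos: [604.7, 338.2, 185.6]
tool_rot: [3.142, 0.0, 1.445]
force: [-0.1, -0.9, 0.2]
width: 84.9
```

```bash
python3 st.py wrist w14; python3 an.py w14 w10| grep -v green
```

```text
34.55 [604.75 338.15 185.56] [3.1415 0.     1.4452] [-0.1 -0.9  0.2] 84.9
w14 red [122.3 259.9] (100, 215, 46, 96) z5 [377.8 271.2] z115 [457.4 317.6] z55 [414.  292.3]
w14 red [158.4 235.1] (120, 210, 86, 52) z5 [425.6 295.2] z115 [489.  333.5] z55 [454.4 312.6]
w14 red [313.5 205.6] (293, 183, 41, 45) z5 [597.8 307.6] z115 [602.9 341.7] z55 [600.1 323.1]
w10 blue [313.4 208.7] (293, 186, 41, 46) z5 [593.6 225.9] z115 [598.9 261.3] z55 [596. 242.]
w10 red [500.1 298.5] (484, 287, 29, 27) z5 [794.   91.9] z115 [730.9 172.9] z55 [765.3 128.7]
w10 red [ 94.1 273.5] (78, 137, 134, 107) z5 [339.  179.7] z115 [431.1 230.8] z55 [380.9 202.9]
w10 red [130.6 153.9] (99, 132, 70, 44) z5 [417.7 305.9] z115 [483. 314.] z55 [447.4 309.6]
w10 red [303.9  90.4] (281, 67, 46, 48) z5 [599.3 344.9] z115 [602.6 339.7] z55 [600.8 342.6]
```

Call:
apply_moves:
  increments:
    - {"tx": -0.0006, "ty": 0.0016, "tz": -0.04, "rx": 0, "ry": 0, "rz": 0, "claw": 0.085}
    - {"tx": -0.0006, "ty": 0.0016, "tz": -0.08, "rx": 0, "ry": 0, "rz": 0, "claw": 0.085}
    - {"tx": -0.0006, "ty": 0.0016, "tz": -0.11, "rx": 0, "ry": 0, "rz": 0, "claw": 0.085}
    - {"tx": -0.0006, "ty": 0.0016, "tz": -0.128, "rx": 0, "ry": 0, "rz": 0, "claw": 0.085}
    - {"tx": -0.0006, "ty": 0.0016, "tz": -0.128, "rx": 0, "ry": 0, "rz": 0, "claw": 0.085}
    - {"tx": -0.0006, "ty": 0.0016, "tz": -0.128, "rx": 0, "ry": 0, "rz": 0, "claw": 0.06}
    - {"tx": -0.0006, "ty": 0.0016, "tz": -0.128, "rx": 0, "ry": 0, "rz": 0, "claw": 0.035}
    - {"tx": -0.0006, "ty": 0.0016, "tz": -0.128, "rx": 0, "ry": 0, "rz": 0, "claw": 0.035}
    - {"tx": -0.0006, "ty": 0.0016, "tz": -0.128, "rx": 0, "ry": 0, "rz": 0, "claw": 0.035}
    - {"tx": -0.0006, "ty": 0.0016, "tz": -0.128, "rx": 0, "ry": 0, "rz": 0, "claw": 0.035}
    - {"tx": -0.0006, "ty": 0.0016, "tz": -0.128, "rx": 0, "ry": 0, "rz": 0, "claw": 0.035}
    - {"tx": -0.0006, "ty": 0.0016, "tz": -0.128, "rx": 0, "ry": 0, "rz": 0, "claw": 0.035}

```text
clock: 35.8
eef_pos: [605.0, 341.7, 59.6]
tool_rot: [3.139, -0.002, 1.447]
force: [-1.2, -1.1, 5.7]
width: 44.5
```

Call:
apply_moves:
  increments:
    - {"tx": 0, "ty": 0, "tz": 0.03, "rx": 0, "ry": 0, "rz": 0, "claw": 0.035}
    - {"tx": 0, "ty": 0, "tz": 0.07, "rx": 0, "ry": 0, "rz": 0, "claw": 0.035}
    - {"tx": -0.004, "ty": -0.02, "tz": 0.1, "rx": 0, "ry": 0, "rz": 0, "claw": 0.035}
    - {"tx": -0.014, "ty": -0.065, "tz": 0.1, "rx": 0, "ry": 0, "rz": 0, "claw": 0.035}
    - {"tx": -0.024, "ty": -0.11, "tz": 0.1, "rx": 0, "ry": 0, "rz": 0, "claw": 0.035}
    - {"tx": -0.034, "ty": -0.155, "tz": 0.1, "rx": 0, "ry": 0, "rz": 0, "claw": 0.035}
    - {"tx": -0.043, "ty": -0.2, "tz": 0.1, "rx": 0, "ry": 0, "rz": 0, "claw": 0.035}
    - {"tx": -0.052, "ty": -0.245, "tz": 0.1, "rx": 0, "ry": 0, "rz": 0, "claw": 0.035}
    - {"tx": -0.062, "ty": -0.285, "tz": 0.1, "rx": 0, "ry": 0, "rz": 0, "claw": 0.035}
    - {"tx": -0.068, "ty": -0.312, "tz": 0.1, "rx": 0, "ry": 0, "rz": 0, "claw": 0.035}
    - {"tx": -0.0687, "ty": -0.3196, "tz": 0.09, "rx": 0, "ry": 0, "rz": 0, "claw": 0.035}
    - {"tx": -0.0687, "ty": -0.3196, "tz": 0.06, "rx": 0, "ry": 0, "rz": 0, "claw": 0.035}

```text
clock: 37.0
eef_pos: [538.0, 20.0, 119.4]
tool_rot: [3.134, -0.001, 1.444]
force: [-0.2, 1.7, -0.9]
width: 44.8
```

Call:
apply_moves:
  increments:
    - {"tx": 0, "ty": 0, "tz": 0, "rx": 0, "ry": 0, "rz": 0, "claw": 0.035}
    - {"tx": 0, "ty": 0, "tz": 0, "rx": 0, "ry": 0, "rz": 0, "claw": 0.035}
    - {"tx": 0, "ty": 0, "tz": 0, "rx": 0, "ry": 0, "rz": 0, "claw": 0.035}

```text
clock: 37.3
eef_pos: [536.1, 22.2, 118.1]
tool_rot: [3.14, -0.0, 1.449]
force: [0.6, 0.6, -1.3]
width: 43.9
```

Call:
apply_moves:
  increments:
    - {"tx": 0.0008, "ty": -0.001, "tz": -0.025, "rx": 0, "ry": 0, "rz": 0, "claw": 0.035}
    - {"tx": 0.0008, "ty": -0.001, "tz": -0.045, "rx": 0, "ry": 0, "rz": 0, "claw": 0.035}
    - {"tx": 0.0008, "ty": -0.001, "tz": -0.052, "rx": 0, "ry": 0, "rz": 0, "claw": 0.035}
    - {"tx": 0.0008, "ty": -0.001, "tz": -0.0545, "rx": 0, "ry": 0, "rz": 0, "claw": 0.035}
    - {"tx": 0.0008, "ty": -0.001, "tz": -0.0557, "rx": 0, "ry": 0, "rz": 0, "claw": 0.035}
    - {"tx": 0.0008, "ty": -0.001, "tz": -0.0567, "rx": 0, "ry": 0, "rz": 0, "claw": 0.035}
    - {"tx": 0.0008, "ty": -0.001, "tz": -0.0567, "rx": 0, "ry": 0, "rz": 0, "claw": 0.035}

```text
clock: 38.0
eef_pos: [536.8, 20.5, 61.6]
tool_rot: [3.14, -0.0, 1.447]
force: [-1.0, 0.5, 3.2]
width: 44.4
```

Call:
apply_moves:
  increments:
    - {"tx": 0, "ty": 0, "tz": -0.0003, "rx": 0, "ry": 0, "rz": 0, "claw": 0.035}
    - {"tx": 0, "ty": 0, "tz": -0.0003, "rx": 0, "ry": 0, "rz": 0, "claw": 0.055}
    - {"tx": 0, "ty": 0, "tz": 0, "rx": 0, "ry": 0, "rz": 0, "claw": 0.07}
    - {"tx": 0, "ty": 0, "tz": 0, "rx": 0, "ry": 0, "rz": 0, "claw": 0.085}
    - {"tx": 0, "ty": 0, "tz": 0, "rx": 0, "ry": 0, "rz": 0, "claw": 0.085}
    - {"tx": 0, "ty": 0, "tz": 0, "rx": 0, "ry": 0, "rz": 0, "claw": 0.085}
    - {"tx": 0, "ty": 0, "tz": 0.03, "rx": 0, "ry": 0, "rz": 0, "claw": 0.085}
    - {"tx": 0, "ty": 0, "tz": 0.08, "rx": 0, "ry": 0, "rz": 0, "claw": 0.085}
    - {"tx": 0, "ty": 0, "tz": 0.12, "rx": 0, "ry": 0, "rz": 0, "claw": 0.085}
    - {"tx": 0, "ty": 0, "tz": 0.123, "rx": 0, "ry": 0, "rz": 0, "claw": 0.085}
    - {"tx": 0, "ty": 0, "tz": 0.123, "rx": 0, "ry": 0, "rz": 0, "claw": 0.085}
    - {"tx": 0, "ty": 0, "tz": 0.123, "rx": 0, "ry": 0, "rz": 0, "claw": 0.085}

```text
clock: 39.2
eef_pos: [535.1, 20.8, 182.6]
tool_rot: [-3.14, 0.0, 1.447]
force: [0.3, -0.2, -0.2]
width: 84.9
```

```bash
python3 st.py wrist w15; python3 an.py w15 | grep -v green; python3 - <<'E'
from h import *
im=cv2.imread("pics/w15.png").astype(int); b,g,r=im[...,0],im[...,1],im[...,2]
m=(r>1.8*g)&(r>60)&(r>1.8*b)
for v in range(141,196,2): print(v,"".join("#" if m[v,u] else ("o" if r[v,u]>110 else ".") for u in range(280,356)))
E
```

```text
39.2 [535.05  20.79 182.59] [-3.1395  0.      1.4475] [ 0.3 -0.2 -0.2] 84.9
w15 blue [316.4 328.5] (298, 305, 37, 43) z5 [ 512.4 -160.7] z115 [522.9 -74.7] z55 [ 517.2 -121.6]
w15 blue [311.2 260.9] (292, 242, 36, 30) z5 [517.4 -72.3] z115 [526.2 -16.5] z55 [521.4 -47. ]
w15 red [316.2 212.2] (296, 190, 41, 45) z5 [530.  -16.4] z115 [534.5  20.2] z55 [5.32e+02 2.00e-01]
w15 red [316.5 182. ] (290, 153, 55, 33) z5 [534.3  16. ] z115 [537.3  41.6] z55 [535.7  27.7]
w15 red [604.3   7.4] (584, 0, 42, 19) z5 [808.2 143.1] z115 [717.6 125.3] z55 [767. 135.]
141 .......................................ooooooooooooooooooooooooooooooooooooo
143 ........................................oooooooooooooooooooooooooooooooooooo
145 .........................................ooooooooooooooooooooooooooooooooooo
147 ...........................................ooooooooooooooooooooooooooooooooo
149 ............................................oooooooooooooooooooooooooooooooo
151 .............................................ooooooooooooooooooooooooooooooo
153 ................................#########oo..oooooo
[... 1026 characters left out ...]
oooooooooooooooooooooooooooooo...oooo####ooooooooooo
181 oooooooooo##ooo...oooooooooooooooooooooooooooooooooooooo..ooo####ooooooooooo
183 oooooooooo##o..ooooooooooooooooooooooooooooooooooooooooooo..oo##oooooooooooo
185 oo.ooooooooo..ooooooooooooooooooooooooooooooooooooooooooooooooo#.ooooooooooo
187 .....ooo.oo.oooooooooooooooooooooooooooooooooooooooooooooooooooo.ooooooooooo
189 .......ooo.ooooooooooooooooooooooo.##..ooooooooooooooooooooooooo....oooooooo
191 .........oooooooooooooooooo.#################.oooooooooooooooooo.....ooooooo
193 .........ooooooooooooooo.#######################.oooooooooooooooo.......oooo
195 .........ooooooooooooo.############################oooooooooooooo.......oooo
```

Red ring is even too (6 px top, 6/7 px sides). Final check before handing in, after moving up clear.

Call:
apply_moves:
  increments:
    - {"tx": -0.03, "ty": 0, "tz": 0.04, "rx": 0, "ry": 0, "rz": 0, "claw": 0.085}
    - {"tx": -0.06, "ty": 0, "tz": 0.08, "rx": 0, "ry": 0, "rz": 0, "claw": 0.085}
    - {"tx": -0.06, "ty": 0, "tz": 0.08, "rx": 0, "ry": 0, "rz": 0, "claw": 0.085}
    - {"tx": -0.06, "ty": 0, "tz": 0.08, "rx": 0, "ry": 0, "rz": 0, "claw": 0.085}
    - {"tx": -0.06, "ty": 0, "tz": 0.08, "rx": 0, "ry": 0, "rz": 0, "claw": 0.085}

```text
clock: 39.75
eef_pos: [475.8, 20.8, 262.3]
tool_rot: [-3.14, 0.001, 1.448]
force: [0.9, 0.3, 0.0]
width: 84.9
```

```bash
python3 st.py wrist w16; python3 st.py side s16; python3 an.py w16 ; python3 - <<'E'
from h import *
import pickle
c=pickle.load(open("pics/w16.pkl","rb")); im=cv2.imread("pics/w16.png")
print(proj([[535.5,20,5],[523.9,-75.3,5],[558.6,-32.7,5],[558.6,-32.7,55],[441.8,-286,50],[432,270,54]],"wrist",c).round(0))
s=cv2.imread("pics/s16.png").astype(int); s0=cv2.imread("pics/side0.png").astype(int)
w=lambda a:[x.round(1) for x in map(np.mean,np.nonzero((a[320:350,290:330].min(2)>150)))]
print("white jar side view before/after",w(s0),w(s), np.abs(s-s0)[315:360,285:335].mean())
print("green cap px",np.nonzero((s[...,1]>1.5*s[...,2])&(s[...,1]>60)&(s[...,1]>1.3*s[...,0]))[0].size,[x.mean().round(1) for x in np.nonzero((s[...,1]>1.5*s[...,2])&(s[...,1]>60)&(s[...,1]>1.3*s[...,0]))],proj([[558.6,-32.7,55]],"side"))
E
```

```text
39.75 [475.8   20.79 262.32] [-3.1398e+00  7.0000e-04  1.4476e+00] [0.9 0.3 0. ] 84.9
39.8 [475.78  20.65 262.17] [-3.1393e+00  1.0000e-03  1.4474e+00] [-0.4  0.2 -0.6] 84.5
w16 blue [374.  270.9] (360, 256, 29, 29) z5 [ 536.9 -138.9] z115 [522.4 -75.9] z55 [ 530.3 -110.3]
w16 blue [361.  232.4] (340, 212, 42, 32) z5 [523.7 -79. ] z115 [512.8 -32.5] z55 [518.8 -57.9]
w16 red [504.8 297.1] (491, 285, 28, 27) z5 [ 719.8 -203.5] z115 [ 655.1 -122.8] z55 [ 690.4 -166.8]
w16 red [378.6 178.1] (363, 162, 32, 33) z5 [552.3  -7.2] z115 [533.6  19.7] z55 [543.8   5. ]
w16 red [364.9 161.6] (342, 138, 43, 39) z5 [536.7  16.1] z115 [522.2  36.6] z55 [530.1  25.4]
w16 red [598.   16.3] (583, 2, 31, 30) z5 [808.6 147.8] z115 [719.6 132.2] z55 [768.2 140.7]
w16 green [374.1 271.5] (360, 259, 29, 26) z5 [ 537.  -139.9] z115 [522.5 -76.6] z55 [ 530.4 -111.1]
w16 green [389.6 207.8] (364, 189, 49, 43) z5 [564. -49.] z115 [542.  -10.7] z55 [554.  -31.6]
[[364. 159.]
 [361. 230.]
 [385. 196.]
 [394. 208.]
 [319. 388.]
 [236. -91.]]
white jar side view before/after [np.float64(15.6), np.float64(18.6)] [np.float64(14.5), np.float64(18.1)] 3.219259259259259
green cap px 383 [np.float64(234.7), np.float64(395.7)] [[351.50521181 207.03753025]]
```

```bash
python3 -c "
from cell import *
print(finish_job(), read_state()['clock'])"
```

```text
the job is handed in; nothing more can be done
the job is handed in; nothing more can be done
```

I handed the job in at about 40 s on the clock, with every move done in the order asked. No verdict is reported. During the moves, the readings showed contact forces of about 12 N at most.

- **Order:** I parked both bottles on the mat, then put the old black-capped jar in the orange tray. The new green-capped jar went on the green spot next, and the blue and red bottles went back last.
- **Blue bottle:** My first placing was about 4 mm off its spot. I regripped and shifted it, and the visible ring of the spot is now even to about 0.5 mm.
- **Red bottle:** Its ring is even to about 0.5 mm.
- **New jar:** It measured within about 0.5–1 mm of the centre of the green spot. In the last wrist image it still showed in about the same place.
- **Old jar:** It stood within about 2 mm of the tray centre. I last checked it before the bottles went back, and nothing went near it afterwards. An earlier coarse reading from the top camera had put it about 4 mm off in y; the closer wrist view did not confirm that.
- **White-capped jar:** I never approached it. It shifted about 1 px between the first and last side images, which I put down to lighting and noise but did not look into.
- **Limits of the last checks:** I had used up the 16 pictures I could view, so the final checks on the bottles were numeric ones on the images, and I saw none of the last images by eye. My last side-camera colour count for the green cap gave no usable result, because it picked up other green pixels.

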